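Pull the brown amenity tray from the middle of the stack

TASK

The dark brown amenity tray in the middle of the stack is wanted for the guest. First lift the beige top tray off by itself, leaving the brown one in the stack for the moment; then stand the brown tray in the middle of the cork mat, lying along the mat's length, and put the beige tray back on the slate-grey bottom tray so that it nests fully, with the grey tray left where it stands. Set both trays down in their final places without dropping or ramming them, keep the soap carton in the beige tray and the comb case in the brown one, and leave the other things on the counter alone.

Things in the scene. Friction and masses are not known exactly. Their poses are not given: they have to be found in the camera images.
- slate_tray: Slate-grey, empty, loose bottom tray, 170 mm (its x) x 60 (its y) x 45 tall, 0.25 kg, same either way round. Origin: centre of the underside of its foot, z up. All three trays are alike: upright 4 mm walls from 5 to 45 mm up, inner floor at 9 mm, mouth 162 x 52 mm; inset rounded foot frame 157 x 47 mm, 5 mm tall. Grip across the 60 mm width.
- brown_tray: Dark brown tray, 170 mm (its x) x 60 (its y) x 45 tall, 0.25 kg, same either way round. Origin: centre of the underside of its foot, z up. Shaped like the grey one; in the middle of the stack at the start; holds the comb case. Nested, a tray's foot drops into the mouth below with 2.5 mm play all round.
- beige_tray: Beige tray, 170 mm (its x) x 60 (its y) x 45 tall, 0.25 kg, same either way round. Origin: centre of the underside of its foot, z up. Shaped like the grey one; on top of the stack at the start; holds the soap carton. Nested, a tray's origin is 40 mm above the lower one's; not nested, it stands 5 mm higher.
- soap_carton: Pale green soap carton with a white band, 75 x 38 x 22 mm (x, y, z), about 80 g, lying loose in the beige tray. Origin: centre of its underside.
- comb_case: Off-white comb case, 120 x 28 x 16 mm (x, y, z), about 40 g, lying loose in the brown tray. Origin: centre of its underside.
- mat: Cork mat, 230 mm (its x) x 120 (its y) x 3 thick, fixed flat on the white counter. Origin: centre of its underside. Mat and stack lie either side (left or right) of the robot's forward line; the counter between them, straight ahead about 0.5 m out, is empty and can hold a tray set aside.
- hair_dryer: Bystander: dark grey hair dryer lying on the counter beyond the work, barrel 180 mm long along its y and 68 mm thick, handle 140 mm along +x. Origin: under the middle of the barrel.
- lotion: Bystander: amber lotion bottle with a black cap, 60 mm across, 150 mm tall, standing at the left, beyond the work. Origin: centre of its underside.
- tumbler: Bystander: glass tumbler, 70 mm across, 100 mm tall, standing at the left. Origin: centre of its underside.
- tissue_box: Bystander: wooden tissue box, 220 mm (its x) x 110 mm x 70 mm tall, at the right. Origin: centre of its underside.
Not all that is in view belongs to the job. Leave any yellow look-alike of the brown_tray alone.

How it is judged:
On the way:
1. the beige tray is lifted clear of the stack while the brown tray is still nested on the grey one ((horizontal distance between beige_tray and brown_tray above 0.08 m or z of beige_tray in the frame of brown_tray above 0.06 m) and x of brown_tray in the frame of slate_tray between -0.006 and 0.006 m and y of brown_tray in the frame of slate_tray between -0.006 and 0.006 m and z of brown_tray in the frame of slate_tray between 0.037 and 0.0425 m and angle between the x axis of brown_tray and the x axis of slate_tray, either way round below 0.08 rad), for 0.2 s.
At the end, for the whole second after the job is handed in: Beige tray nested on the grey one (within 6 mm, 37-42.5 mm higher, 0.08 rad); grey flat on the counter, moved under 30 mm; brown flat on the mat, within 25 mm of its middle lengthwise, 22 mm across, 0.2 rad; carton in beige, case in brown; trays at rest (x of beige_tray in the frame of slate_tray between -0.006 and 0.006 m and y of beige_tray in the frame of slate_tray between -0.006 and 0.006 m and z of beige_tray in the frame of slate_tray between 0.037 and 0.0425 m and angle between the x axis of beige_tray and the x axis of slate_tray, either way round below 0.08 rad and height (world z) of slate_tray below 0.006 m and angle between each of slate_tray, brown_tray's own z axis and vertical below 0.05 rad and distance of slate_tray from where it was at the start of the episode below 0.03 m and x of brown_tray in the frame of mat between -0.025 and 0.025 m and y of brown_tray in the frame of mat between -0.022 and 0.022 m and z of brown_tray in the frame of mat between 0.001 and 0.006 m and angle between the x axis of brown_tray and the x axis of mat, either way round below 0.2 rad and x of soap_carton in the frame of beige_tray between -0.082 and 0.082 m and y of soap_carton in the frame of beige_tray between -0.03 and 0.03 m and z of soap_carton in the frame of beige_tray between 0.004 and 0.03 m and x of comb_case in the frame of brown_tray between -0.082 and 0.082 m and y of comb_case in the frame of brown_tray between -0.03 and 0.03 m and z of comb_case in the frame of brown_tray between 0.004 and 0.03 m and linear speed of each of slate_tray, brown_tray, beige_tray below 0.02 m/s); the robot touches nothing.
It fails at once if a bystander (hair dryer, lotion bottle, tumbler, tissue box) is moved by more than 30 mm (distance of any of hair_dryer, lotion, tumbler, tissue_box from where it was at the start of the episode above 0.03 m).
It fails at once if the beige tray is dropped onto the grey one, or the brown tray onto the mat (faster than 0.4 m/s within the last 20 mm) ((horizontal distance between beige_tray and slate_tray below 0.03 m and z of beige_tray in the frame of slate_tray below 0.06 m and linear speed of beige_tray above 0.4 m/s) or (horizontal distance between brown_tray and mat below 0.05 m and z of brown_tray in the frame of mat below 0.023 m and linear speed of brown_tray above 0.4 m/s)).
It fails at once if the beige tray is rammed onto the grey one, or the brown tray onto the mat (more than 80 N) (contact force between beige_tray and slate_tray above 80 N or contact force between brown_tray and mat above 80 N).
It also fails if it takes over 66 s, if anything falls off the work surface, if the arm or the gripper's body presses on something with over 40 N, if the wrist force passes 120 N, or if a joint passes its speed limit or range.

ROBOT

A 7-joint arm with a two-finger parallel gripper is mounted at the origin on the work surface. World frame = base frame: x ahead of the robot, y to its left, z up, the work surface at z = 0. Lengths are in m, angles in rad, forces in N, time in s.
With the tool pointing down it reaches from about 0.4 to 0.875 m from the base axis. Payload 19.3 kg.
Tool frame: the origin (TCP) lies between the finger pads; the fingertips stand ahead of it and the grasp point (between the pads) lies 2 mm behind it (finger_overhang is the z of the fingertips in the tool frame, in m); z points along the fingers, y is the direction in which the jaws open and shut (so a half turn about z gives the same grasp; the last joint's range is limited). The gripper opens to 85 mm and grips with 20 to 120 N. Pads are 22 mm wide; open, the fingers measure 114 mm over their backs; the gripper's body (76 mm by 85 mm) begins 54 mm behind the grasp point. The pads swing forward as they close: fully open they stand 13 mm farther back than shut.
Start: joints at [-0.07, 0.521, -0.036, 1.599, 0.021, 1.021, -0.113], TCP at [0.625, -0, 0.227] pointing down, gripper open.
Joint ranges: [-2.91, 2.91], [-0.3, 2.13], [-1.5, 1.42], [0.17, 2.43], [-1.26, 4.41], [0.16, 1.93], [-2.52, 2.52]. Speed limits (rad/s): [1.89, 1.89, 2.39, 2.39, 3.01, 3.01, 3.01].

INTERFACE

Orientations are given as a unit quaternion [w, x, y, z].
In Python, from bench import observe, read_camera, camera_params, hand_in, find_in, masks_of, finger_overhang gives the robot as it stands.
- The arm moves only by the tool servo_tool, never from a script. Its argument "increments" is a list of rows, each an object of numbers: "tx", "ty", "tz": the shift along the tool's x, y, z in units of 30 mm (1.0 is 30 mm); "rx", "ry", "rz": the turn, a rotation vector about the tool's x, y, z in units of 6 degrees (1.0 is 6 degrees); "gripper": the opening, from 0 (shut) to 1 (fully open). A call has 1 to 20 rows; each row is the pose to reach, as a shift and turn from the pose commanded when the call began, along the tool's axes at that moment; what a row does not reach only later rows make up. A row lasts 1/12 s, in which the tool goes at most 41.7 mm and 7.16 degrees, less where a joint would pass 70% of its speed; a pose out of reach is approached as far as the arm can. A call with a gripper value outside its range is refused whole. The fingers move at their own pace and stop on an object; "grip_force" is the grip in N (left out, the last holds). Time passes only in rows, so rows that repeat a pose let the fingers close. It gives the time, the measured TCP pose, the force and the opening at its end, in the units of the state.
- observe(): the state, without advancing time (a new reading comes with each control period).
- read_camera(name): name is "scene" or "side" or "wrist"; returns the picture (384x512x3 uint8, blue, green, red); there is no depth.
- camera_params(name): a dict with "fovy" (degrees; the focal length in pixels is half the picture's height over the tangent of half this angle, whatever the lens; pixels are square), "cx", "cy" (the principal point, pixels), "k1" (the pictures are not rectified: a ray, as slopes to the right and down, at radius r is drawn at 1 + k1 r^2 times it, then the intrinsics apply), "eye" and "orientation" of the camera in the world. Camera axes: x right, y up, looking along -z (the intrinsics and any distortion apply to the point x, -y, -z); pixel columns grow to the right and rows downward; lengths in m; the calibration is good to about 2 mm. A picture is of the moment at which its call begins: read the wrist's pose just before it. camera_params takes no time and is no camera call; for the wrist camera it gives the pose at the moment of the call.
- hand_in(): hands the job in, once; it reports no verdict.
Trained networks look in the newest picture that a camera, given by its name, has taken for a name from the list of things; names that differ only in an ending like _2 or _b are one class to them, and where a whole thing is asked for, a point or a joint stands for the part that bears it (a point fixed in the world has none). Each returns a list of dicts, best first, with "confidence" (0 to 1); they miss things now and then, are a little off and sometimes report something else, mostly with a low value. They report only what shows in the picture. A call takes as long as a camera call. They do not tell look-alikes from the thing itself.
- find_in(name, camera): "xy" ([column, row] in pixels, amid what is visible of it).
- masks_of(name, camera): "region" (384x512 bool, what is visible of it) and "xy" ([column, row] in pixels, amid what is visible of it).
The state is a dict: "time": time; "q": joint angles; "dq": joint speeds; "tau": joint torques, N m; "position": TCP position; "eef_rot": TCP orientation; "contact_force": force on the tool from outside, world axes, zero at the start; "torque": the same for the moment, N m; "grip_width": opening from 0.0 (shut) to 1.0 (fully open).
Only numpy, scipy, OpenCV 4.12 (cv2) and the standard library are available. Lean on these libraries where they do the work, as an engineer would, in place of code of your own. Each camera call takes 0.05 s, during which the arm holds its last target.

## Working session

There is one attempt and no reset: what is moved stays moved. The work goes in short steps, Python scripts to look and compute and a tool call to move; the robot and the scene stay as the last step left them, time stands still between calls to the robot, and variables do not carry over. Pictures are saved under pics/ and viewed, and the job is handed in when it is done.

Besides the shell and the picture viewer there is one more tool, called after "Call:" as name([rows], argument=value, ...), one row to a line, values as JSON. servo_tool: Moves the arm, as the interface text tells. Its arguments: {"type":"object","properties":{"increments":{"type":"array","items":{"type":"object","properties":{"tx":{"type":"number"},"ty":{"type":"number"},"tz":{"type":"number"},"rx":{"type":"number"},"ry":{"type":"number"},"rz":{"type":"number"},"gripper":{"type":"number"}}}},"grip_force":{"type":"number"}},"required":["increments"]}

```bash
ls; mkdir -p pics
python3 - <<'E'
from bench import *
import cv2
print(observe()); print(finger_overhang if not callable(finger_overhang) else finger_overhang())
for n in ["scene","side","wrist"]:
    print(n,camera_params(n)); cv2.imwrite(f"pics/a_{n}.png",read_camera(n))
E
```

```text
pics
{'time': 0.0, 'q': array([-0.07016178,  0.52202275, -0.03631537,  1.60000473,  0.02119641,
        1.02111978, -0.11284926]), 'dq': array([ 0.001107  ,  0.00147386,  0.00010722,  0.00026946, -0.00066436,
        0.00037062,  0.00010703]), 'tau': array([-4.24098413e-03, -9.27110124e+01,  1.97758444e+00, -3.69928443e+01,
        1.76317629e-02,  8.19846697e-03, -6.58496788e-05]), 'position': array([ 6.24649260e-01, -6.82534654e-05,  2.26721607e-01]), 'eef_rot': array([-3.81483504e-04,  7.07145486e-01,  7.07067832e-01, -4.43325645e-04]), 'contact_force': array([0.73779343, 0.95282861, 0.0575111 ]), 'torque': array([-0.04006807,  0.02068003,  0.02708052]), 'grip_width': 0.9969525021506572}
0.017
scene {'fovy': 51.14585291642427, 'cx': 249.18135964518748, 'cy': 192.9903287511927, 'k1': 0.03146279641654099, 'eye': array([ 1.34427368, -0.73908591,  0.85800336]), 'orientation': array([0.82228059, 0.41187878, 0.16518227, 0.3562658 ])}
side {'fovy': 45.898933002073605, 'cx': 258.74602526441885, 'cy': 185.51445155353218, 'k1': -0.015483391196687395, 'eye': array([ 0.27824821, -0.9347015 ,  1.0751118 ]), 'orientation': array([ 0.90682653,  0.38458824, -0.06745276, -0.15876916])}
wrist {'fovy': 68.29160397168052, 'cx': 253.6993627941535, 'cy': 192.19053031892807, 'k1': -0.07245913704599931, 'eye': array([0.62608079, 0.08213685, 0.37318024]), 'orientation': array([ 9.86953660e-01, -1.61003148e-01,  6.73114865e-04, -8.35005253e-05])}
```

View pics/a_scene.png

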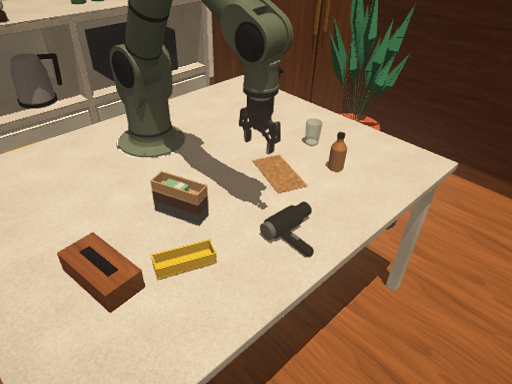

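View pics/a_side.png

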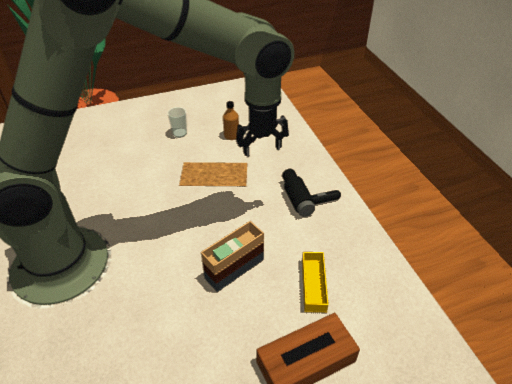

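View pics/a_wrist.png

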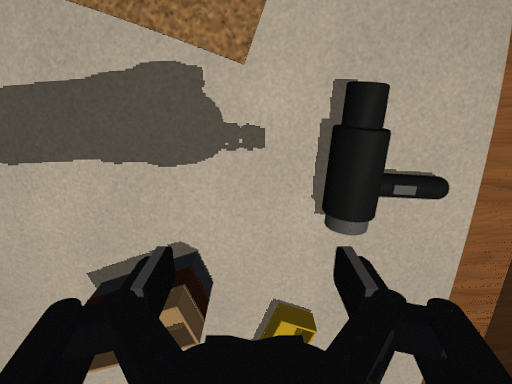

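```bash
cat > h.py <<'E'
from bench import *
import numpy as np, cv2
from scipy.spatial.transform import Rotation as R
from scipy.optimize import least_squares
def rot(q): return R.from_quat([q[1],q[2],q[3],q[0]])
def proj(P,cp):
    P=np.atleast_2d(P); c=rot(cp['orientation']).inv().apply(P-cp['eye'])
    u=c[:,0]/-c[:,2]; v=-c[:,1]/-c[:,2]; r2=u*u+v*v; f=192/np.tan(np.radians(cp['fovy'])/2); s=1+cp['k1']*r2
    return np.c_[cp['cx']+f*s*u, cp['cy']+f*s*v]
def ray(px,cp):
    f=192/np.tan(np.radians(cp['fovy'])/2); d=(np.array(px,float)-[cp['cx'],cp['cy']])/f; u=d.copy()
    for _ in range(20): u=d/(1+cp['k1']*(u@u))
    return rot(cp['orientation']).apply([u[0],-u[1],-1])
def onz(px,cp,z):
    d=ray(px,cp); return cp['eye']+d*(z-cp['eye'][2])/d[2]
def rect(x,y,a,z,L,W):
    c,s=np.cos(a),np.sin(a); l=np.array([[1,1],[1,-1],[-1,-1],[-1,1]])*[L/2,W/2]
    return np.c_[l@np.array([[c,s],[-s,c]])+[x,y],np.full(4,z)]
E
python3 - <<'E'
from h import *
for n,box in [("scene",(145,165,220,230)),("side",(190,215,275,295))]:
    im=read_camera(n); x0,y0,x1,y1=box
    cv2.imwrite(f"pics/b_{n}.png",cv2.resize(im[y0:y1,x0:x1],None,fx=8,fy=8,interpolation=cv2.INTER_CUBIC) )
    for t in ["beige_tray","mat","brown_tray","slate_tray","hair_dryer"]:
        for m in masks_of(t,n):
            print(n,t,m['confidence'],m['xy'],m['region'].sum())
            if m['confidence']>.4: np.save(f"m_{n}_{t}.npy",m['region']);
E
```

```text
scene beige_tray 0.75 [182.8, 188.8] 1055
scene mat 0.92 [279.6, 171.6] 1115
scene brown_tray 0.9 [183.7, 257.2] 1577
scene brown_tray 0.87 [181.3, 203.7] 576
scene slate_tray 0.93 [179.5, 214.7] 441
scene hair_dryer 0.65 [287.9, 223.1] 1510
side beige_tray 0.73 [235.9, 250.0] 1309
side mat 0.72 [213.9, 172.3] 1579
side brown_tray 0.95 [234.8, 266.4] 435
side brown_tray 0.67 [312.7, 286.2] 1467
side slate_tray 0.63 [237.6, 275.8] 484
side hair_dryer 0.9 [305.1, 194.9] 1138
```

View pics/b_scene.png

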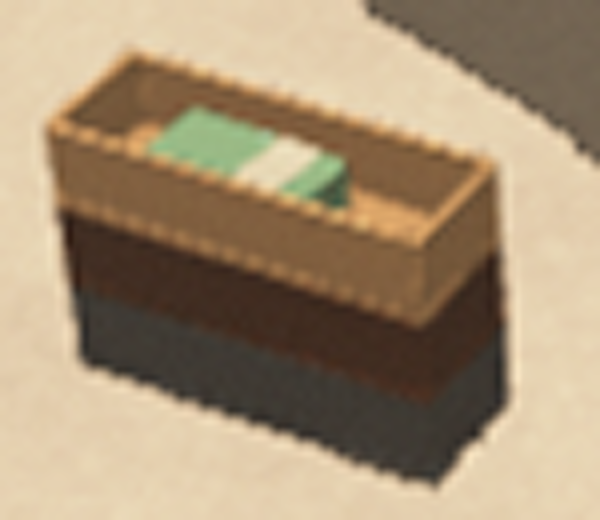

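View pics/b_side.png

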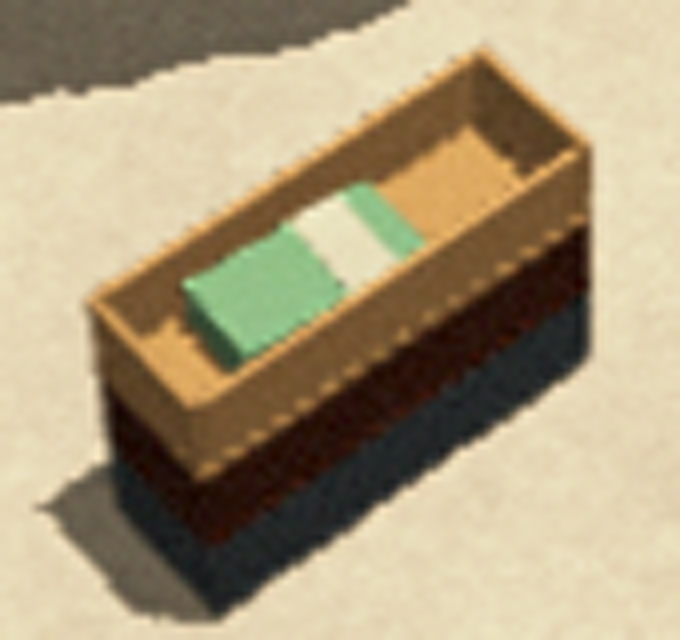

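Run:
```python
from h import *
cs,cd=camera_params("scene"),camera_params("side")
t=lambda l,o:(np.array(l)+.5)/8-.5+np.array(o)
S=t([(130,50),(495,160),(420,245),(48,128)],(145,165)); D=t([(480,48),(592,145),(192,405),(90,300)],(190,215))
for p in S: print("S",onz(p,cs,.125))
for p in D: print("D",onz(p,cd,.125))
# order by rect corners: match by nearest
def f(v,free=False):
    C=rect(v[0],v[1],v[2],v[3],.17,.06); r=[]
    for P,cp in((S,cs),(D,cd)):
        q=proj(C,cp); d=np.linalg.norm(q[:,None]-P[None],axis=2); r.append((P[d.argmin(1)]-q).ravel())
    return np.concatenate(r)
c0=np.mean([onz(p,cs,.125) for p in S],axis=0)
e=onz(S[0],cs,.125)-onz(S[1],cs,.125); a0=np.arctan2(e[1],e[0])
r=least_squares(f,[c0[0],c0[1],a0,.125]); print(r.x,np.degrees(r.x[2]),np.round(r.fun,1))
# single-camera checks at z=.125
for n in("scene","side"):
    cp=camera_params(n); m=np.load(f"m_{n}_mat.npy"); 
    cn,_=cv2.findContours(m.astype(np.uint8),cv2.RETR_EXTERNAL,cv2.CHAIN_APPROX_NONE); c=max(cn,key=cv2.contourArea)[:,0]
    g=np.array([onz(p,cp,.003)[:2] for p in c]); print(n,"mat",cv2.minAreaRect((g*1000).astype(np.float32)))
    m=np.load(f"m_{n}_hair_dryer.npy");yy,xx=np.nonzero(m);g=np.array([onz(p,cp,.034)[:2] for p in zip(xx,yy)]); print(g.min(0),g.max(0))
```

```text
S [ 0.38510704 -0.19184053  0.125     ]
S [ 0.5413445  -0.13050849  0.125     ]
S [ 0.56450586 -0.18490432  0.125     ]
S [ 0.40922039 -0.24561367  0.125     ]
D [ 0.54044869 -0.13422865  0.125     ]
D [ 0.56194786 -0.18875008  0.125     ]
D [ 0.40451466 -0.24652263  0.125     ]
D [ 0.38451984 -0.19480789  0.125     ]
[ 0.47338866 -0.1879514  -2.7740616   0.12265252] -158.94202154102396 [ 0.9 -0.1 -0.1 -0.2 -0.4 -0.6  0.3 -0.5 -0.2 -0.5  0.8  0.6  0.   0.8
 -0.1  0.5]
scene mat ((527.5913696289062, 223.4133758544922), (122.42369079589844, 235.4756622314453), 69.81749725341797)
[ 0.7052434  -0.09840107] [0.90017363 0.13372606]
side mat ((528.9004516601562, 220.71578979492188), (126.49297332763672, 234.23092651367188), 68.65105438232422)
[ 0.71237343 -0.09904574] [0.87991487 0.12172878]
```

Candidates for the brown tray are the middle of the stack (scene 181,204; side 235,266) and the yellow look-alike (scene 184,257; side 313,286). The close crop shows beige with the green carton on top, dark brown in the middle and grey below, so I choose the middle of the stack. Next I move over it.

Call:
servo_tool([
  {"tx": -6.27, "ty": -5.04, "tz": -1.1, "rz": 11.5, "gripper": 1},
  {"tx": -6.27, "ty": -5.04, "tz": -1.1, "rz": 11.5, "gripper": 1},
  {"tx": -6.27, "ty": -5.04, "tz": -1.1, "rz": 11.5, "gripper": 1},
  {"tx": -6.27, "ty": -5.04, "tz": -1.1, "rz": 11.5, "gripper": 1},
  {"tx": -6.27, "ty": -5.04, "tz": -1.1, "rz": 11.5, "gripper": 1},
  {"tx": -6.27, "ty": -5.04, "tz": -1.1, "rz": 11.5, "gripper": 1},
  {"tx": -6.27, "ty": -5.04, "tz": -1.1, "rz": 11.5, "gripper": 1},
  {"tx": -6.27, "ty": -5.04, "tz": -1.1, "rz": 11.5, "gripper": 1},
  {"tx": -6.27, "ty": -5.04, "tz": -1.1, "rz": 11.5, "gripper": 1},
  {"tx": -6.27, "ty": -5.04, "tz": -1.1, "rz": 11.5, "gripper": 1},
  {"tx": -6.27, "ty": -5.04, "tz": -1.1, "rz": 11.5, "gripper": 1},
  {"tx": -6.27, "ty": -5.04, "tz": -1.1, "rz": 11.5, "gripper": 1},
  {"tx": -6.27, "ty": -5.04, "tz": -1.1, "rz": 11.5, "gripper": 1},
  {"tx": -6.27, "ty": -5.04, "tz": -1.1, "rz": 11.5, "gripper": 1},
])

```text
schema error: expected keys tx, ty, tz, rx, ry, rz, gripper
```

```bash
cat >> h.py <<'E'
def pose():
    o=observe(); r=rot(o['eef_rot']); M=r.as_matrix(); return o,M
def go(x,y,z,yaw):
    "tool increments to world target with tool-y at yaw (deg), pointing down"
    o,M=pose(); d=M.T@(np.array([x,y,z])-o['position'])/.03
    ty=np.array([np.cos(np.radians(yaw)),np.sin(np.radians(yaw)),0]); tz=np.array([0,0,-1.]); T=np.c_[np.cross(ty,tz),ty,tz]
    rv=np.degrees(R.from_matrix(M.T@T).as_rotvec())/6
    print("go t",np.round(d,3),"r",np.round(rv,3))
E
python3 - <<'E'
from h import *
o,M=pose(); print(o['time'],o['q'],o['position'],np.degrees(np.arctan2(M[1,1],M[0,1])),M[:,2])
cp=camera_params("wrist"); im=read_camera("wrist"); cv2.imwrite("pics/c.png",im); np.savez("c.npz",im=im,**cp)
C=rect(.4734,-.188,np.radians(21.06),.125,.17,.06);print(proj(C,cp))
E
```

```text
0.75 [-0.07020244  0.52138869 -0.036321    1.59949218  0.02121603  1.02111289
 -0.11280908] [ 6.24992776e-01 -1.52545951e-05  2.27300403e-01] -0.001324327655403746 [-1.56143522e-05 -3.98564676e-06 -1.00000000e+00]
[[176.48215116 303.84903859]
 [199.86199388 342.61319654]
 [ 81.59912379 373.26825996]
 [ 54.18357599 339.81573687]]
```

View pics/c.png

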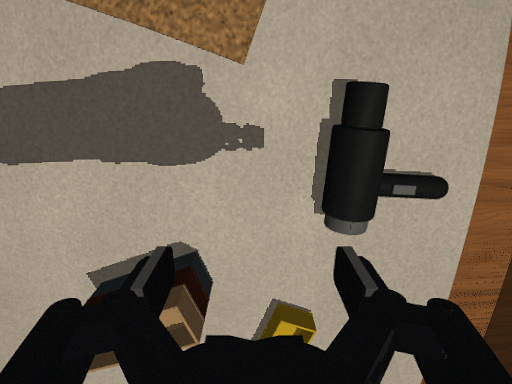

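The call was refused because every row must carry all seven keys. The picture is unchanged: stack at lower left (~150,310), yellow tray at (290,320), dryer at (360,170).

Call:
servo_tool([
  {"tx": -6.27, "ty": -5.04, "tz": -1.1, "rx": 0, "ry": 0, "rz": 11.5, "gripper": 1},
  {"tx": -6.27, "ty": -5.04, "tz": -1.1, "rx": 0, "ry": 0, "rz": 11.5, "gripper": 1},
  {"tx": -6.27, "ty": -5.04, "tz": -1.1, "rx": 0, "ry": 0, "rz": 11.5, "gripper": 1},
  {"tx": -6.27, "ty": -5.04, "tz": -1.1, "rx": 0, "ry": 0, "rz": 11.5, "gripper": 1},
  {"tx": -6.27, "ty": -5.04, "tz": -1.1, "rx": 0, "ry": 0, "rz": 11.5, "gripper": 1},
  {"tx": -6.27, "ty": -5.04, "tz": -1.1, "rx": 0, "ry": 0, "rz": 11.5, "gripper": 1},
  {"tx": -6.27, "ty": -5.04, "tz": -1.1, "rx": 0, "ry": 0, "rz": 11.5, "gripper": 1},
  {"tx": -6.27, "ty": -5.04, "tz": -1.1, "rx": 0, "ry": 0, "rz": 11.5, "gripper": 1},
  {"tx": -6.27, "ty": -5.04, "tz": -1.1, "rx": 0, "ry": 0, "rz": 11.5, "gripper": 1},
  {"tx": -6.27, "ty": -5.04, "tz": -1.1, "rx": 0, "ry": 0, "rz": 11.5, "gripper": 1},
  {"tx": -6.27, "ty": -5.04, "tz": -1.1, "rx": 0, "ry": 0, "rz": 11.5, "gripper": 1},
  {"tx": -6.27, "ty": -5.04, "tz": -1.1, "rx": 0, "ry": 0, "rz": 11.5, "gripper": 1},
  {"tx": -6.27, "ty": -5.04, "tz": -1.1, "rx": 0, "ry": 0, "rz": 11.5, "gripper": 1},
  {"tx": -6.27, "ty": -5.04, "tz": -1.1, "rx": 0, "ry": 0, "rz": 11.5, "gripper": 1},
])

```text
time: 1.97
position: [0.4738, -0.1881, 0.2603]
eef_rot: [-0.0, 0.983, 0.183, 0.0]
contact_force: [-0.2, 0.7, -0.6]
grip_width: 0.999
```

Run:
```python
from h import *
o,M=pose(); print(o['time'],o['q'],o['position'],np.degrees(np.arctan2(M[1,1],M[0,1])),M[:,2])
cp=camera_params("wrist"); im=read_camera("wrist"); cv2.imwrite("pics/d.png",im); np.savez("d.npz",im=im,**cp)
C=rect(.4734,-.188,np.radians(21.06),.125,.17,.06);print(proj(C,cp))
```

```text
1.9667 [ 0.04507379  0.30822432  0.27432737  1.87116085 -0.09948154  0.97534246
 -0.83905991] [ 0.47378301 -0.18812342  0.26031044] -68.87255366507183 [ 2.67346580e-05  3.61387935e-05 -9.99999999e-01]
[[221.98409021  96.27990974]
 [285.10871749  96.33094833]
 [279.82652504 253.77899468]
 [227.07421282 253.72137138]]
```

View pics/d.png

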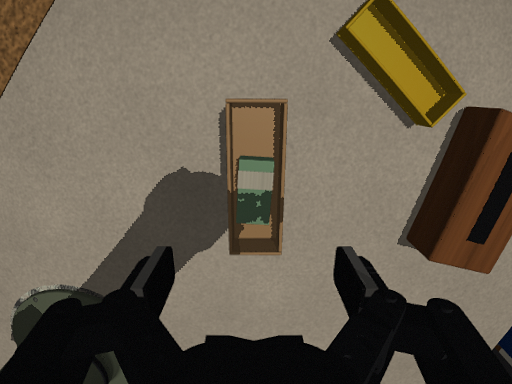

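Run:
```python
from h import *
im=cv2.imread("pics/d.png"); cv2.imwrite("pics/d2.png",np.vstack([cv2.resize(im[y:y+40,215:300],None,fx=8,fy=8,interpolation=cv2.INTER_CUBIC)[:290] for y in (90,230)]))
```

```text
(no output)
```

View pics/d2.png

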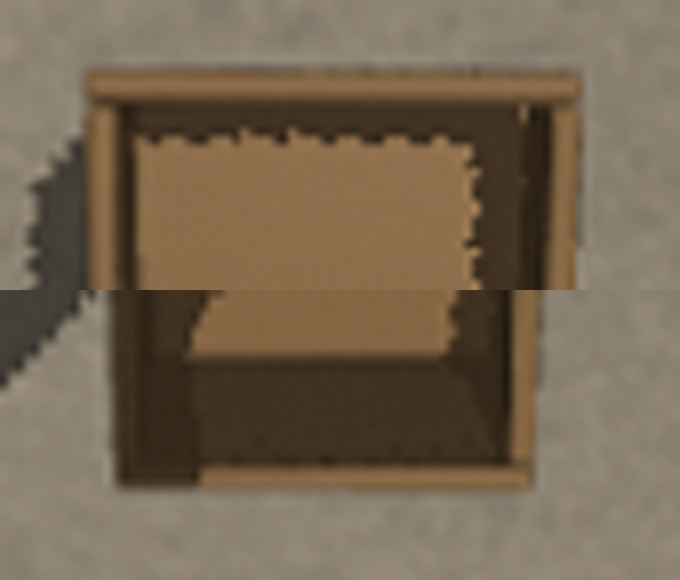

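Run:
```python
from h import *
z=np.load("d.npz"); cw={k:z[k] for k in z.files if k!='im'}
cs,cd=camera_params("scene"),camera_params("side")
t=lambda l,o:(np.array(l)+.5)/8-.5+np.array(o)
S=t([(130,50),(495,160),(420,245),(48,128)],(145,165)); D=t([(480,48),(592,145),(192,405),(90,300)],(190,215))
W=np.array([(225.3,98.3),(287.1,98.5),(281.2,254.3),(229.2,254.3)])
def fit(sets):
    def f(v):
        C=rect(v[0],v[1],v[2],v[3],.17,.06); r=[]
        for P,cp in sets:
            q=proj(C,cp); d=np.linalg.norm(q[:,None]-P[None],axis=2); r.append((P[d.argmin(1)]-q).ravel())
        return np.concatenate(r)
    r=least_squares(f,[.4734,-.188,.367,.125]); print(np.round(r.x,4),np.degrees(r.x[2]),np.round(r.fun,1))
fit([(W,cw)]); fit([(S,cs),(D,cd),(W,cw)])
go(.4743,-.190,.109,-69)
```

```text
[ 0.4724 -0.1909  0.3646  0.1226] 20.891105589917863 [ 0.4 -0.1 -0.3 -0.1 -0.2  0.   0.1  0.2]
[ 0.4728 -0.1904  0.3646  0.124 ] 20.889274868541122 [ 0.3 -0.5  1.2 -0.5  1.7  0.1  0.6 -0.1 -0.1  0.4 -0.3  0.  -0.1 -1.
  0.8  0.2  0.8  0.6 -0.2  0.5 -0.1 -0.1  0.5  0. ]
go t [-0.006  0.064  5.044] r [-0.     0.     0.016]
```

Run:
```python
from h import *
go(.4726,-.1905,.109,-69.1)
```

```text
go t [-0.065  0.059  5.044] r [-0.     0.     0.032]
```

Call:
servo_tool([
  {"tx": -0.065, "ty": 0.06, "tz": 1.2, "rx": 0, "ry": 0, "rz": 0.03, "gripper": 1},
  {"tx": -0.065, "ty": 0.06, "tz": 2.4, "rx": 0, "ry": 0, "rz": 0.03, "gripper": 1},
  {"tx": -0.065, "ty": 0.06, "tz": 3.4, "rx": 0, "ry": 0, "rz": 0.03, "gripper": 1},
  {"tx": -0.065, "ty": 0.06, "tz": 4.2, "rx": 0, "ry": 0, "rz": 0.03, "gripper": 1},
  {"tx": -0.065, "ty": 0.06, "tz": 4.7, "rx": 0, "ry": 0, "rz": 0.03, "gripper": 1},
  {"tx": -0.065, "ty": 0.06, "tz": 5.0, "rx": 0, "ry": 0, "rz": 0.03, "gripper": 1},
  {"tx": -0.065, "ty": 0.06, "tz": 5.05, "rx": 0, "ry": 0, "rz": 0.03, "gripper": 1},
  {"tx": -0.065, "ty": 0.06, "tz": 5.05, "rx": 0, "ry": 0, "rz": 0.03, "gripper": 1},
])

```text
time: 2.68
position: [0.4727, -0.1906, 0.1089]
eef_rot: [-0.0, 0.984, 0.181, -0.0]
contact_force: [0.2, 0.2, 0.7]
grip_width: 1.002
```

Run:
```python
from h import *
o,M=pose(); print(o['position'],o['grip_width'])
cv2.imwrite("pics/e.png",np.hstack([cv2.resize(read_camera("scene")[120:240,130:250],None,fx=3,fy=3),cv2.resize(read_camera("side")[170:290,180:300],None,fx=3,fy=3)]))
```

```text
[ 0.47268796 -0.19063878  0.10894447] 1.0018431900084261
```

View pics/e.png

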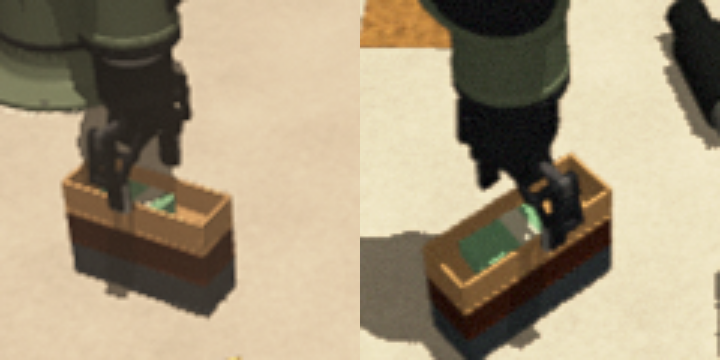

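The fingers straddle the beige tray only, with the tips above the beige/brown seam. Now I close them.

Call:
servo_tool([
  {"tx": 0, "ty": 0, "tz": 0, "rx": 0, "ry": 0, "rz": 0, "gripper": 0.75},
  {"tx": 0, "ty": 0, "tz": 0, "rx": 0, "ry": 0, "rz": 0, "gripper": 0.65},
  {"tx": 0, "ty": 0, "tz": 0, "rx": 0, "ry": 0, "rz": 0, "gripper": 0.5},
  {"tx": 0, "ty": 0, "tz": 0, "rx": 0, "ry": 0, "rz": 0, "gripper": 0.4},
  {"tx": 0, "ty": 0, "tz": 0, "rx": 0, "ry": 0, "rz": 0, "gripper": 0.4},
  {"tx": 0, "ty": 0, "tz": 0, "rx": 0, "ry": 0, "rz": 0, "gripper": 0.4},
  {"tx": 0, "ty": 0, "tz": 0, "rx": 0, "ry": 0, "rz": 0, "gripper": 0.4},
  {"tx": 0, "ty": 0, "tz": 0, "rx": 0, "ry": 0, "rz": 0, "gripper": 0.4},
], grip_force=45)

```text
time: 3.45
position: [0.4731, -0.1906, 0.1099]
eef_rot: [0.0, 0.984, 0.181, 0.001]
contact_force: [-3.4, 1.4, 15.4]
grip_width: 0.689
```

Run:
```python
from h import *
o,M=pose(); print(o['position'],o['grip_width'],o['contact_force'])
cv2.imwrite("pics/f.png",np.hstack([cv2.resize(read_camera("scene")[120:240,130:250],None,fx=3,fy=3),cv2.resize(read_camera("side")[170:290,180:300],None,fx=3,fy=3)]))
```

```text
[ 0.47308818 -0.19064087  0.10989   ] 0.6891965340643109 [-3.35227552  1.44793916 15.38866799]
```

View pics/f.png

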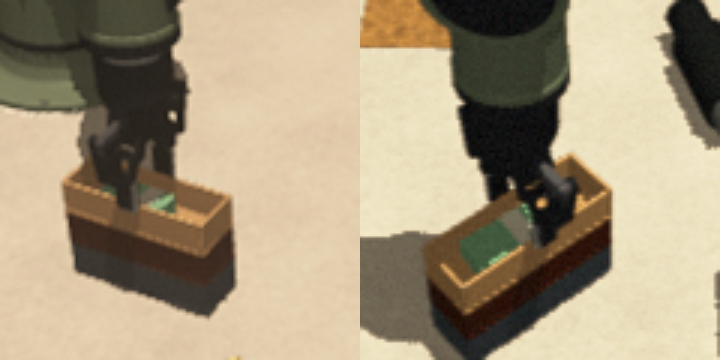

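Call:
servo_tool([
  {"tx": 0, "ty": 0, "tz": -0.1, "rx": 0, "ry": 0, "rz": 0, "gripper": 0.4},
  {"tx": 0, "ty": 0, "tz": -0.2, "rx": 0, "ry": 0, "rz": 0, "gripper": 0.4},
  {"tx": 0, "ty": 0, "tz": -0.3, "rx": 0, "ry": 0, "rz": 0, "gripper": 0.4},
  {"tx": 0, "ty": 0, "tz": -0.5, "rx": 0, "ry": 0, "rz": 0, "gripper": 0.4},
  {"tx": 0, "ty": 0, "tz": -0.8, "rx": 0, "ry": 0, "rz": 0, "gripper": 0.4},
  {"tx": 0, "ty": 0, "tz": -1.1, "rx": 0, "ry": 0, "rz": 0, "gripper": 0.4},
  {"tx": 0, "ty": 0, "tz": -1.6, "rx": 0, "ry": 0, "rz": 0, "gripper": 0.4},
  {"tx": 0, "ty": 0, "tz": -2.1, "rx": 0, "ry": 0, "rz": 0, "gripper": 0.4},
  {"tx": 0, "ty": 0, "tz": -2.5, "rx": 0, "ry": 0, "rz": 0, "gripper": 0.4},
  {"tx": 0, "ty": 0, "tz": -2.8, "rx": 0, "ry": 0, "rz": 0, "gripper": 0.4},
  {"tx": 0, "ty": 0, "tz": -3.0, "rx": 0, "ry": 0, "rz": 0, "gripper": 0.4},
  {"tx": 0, "ty": 0, "tz": -3.0, "rx": 0, "ry": 0, "rz": 0, "gripper": 0.4},
  {"tx": 0, "ty": 0, "tz": -3.0, "rx": 0, "ry": 0, "rz": 0, "gripper": 0.4},
])

```text
time: 4.63
position: [0.4726, -0.1904, 0.1988]
eef_rot: [-0.0, 0.984, 0.181, 0.0]
contact_force: [0.3, 0.8, -3.7]
grip_width: 0.681
```

Run:
```python
from h import *
o,M=pose(); print(o['position'],o['grip_width'],o['contact_force'])
cv2.imwrite("pics/g.png",np.hstack([cv2.resize(read_camera("scene")[110:230,130:250],None,fx=3,fy=3),cv2.resize(read_camera("side")[160:280,180:300],None,fx=3,fy=3)]))
go(.5,0,.20,-69.1); go(.5,0,.0295,-69.1)
```

```text
[ 0.47258574 -0.19040918  0.19879857] 0.6812791341990531 [ 0.25003418  0.81153023 -3.65430006]
go t [ 3.118 -5.603 -0.058] r [-0.005  0.007 -0.013]
go t [ 3.123 -5.6    5.625] r [-0.005  0.007 -0.013]
```

View pics/g.png

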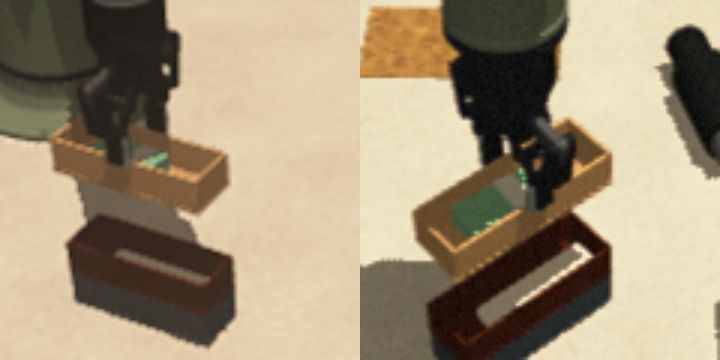

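The beige tray is lifted with its carton. The brown tray, with the comb case, is still nested on the grey one (scene crop 150,280). I carry the beige to the empty middle of the counter.

Call:
servo_tool([
  {"tx": 0.1, "ty": -0.2, "tz": 0, "rx": 0, "ry": 0, "rz": 0, "gripper": 0.4},
  {"tx": 0.4, "ty": -0.7, "tz": 0, "rx": 0, "ry": 0, "rz": 0, "gripper": 0.4},
  {"tx": 0.8, "ty": -1.4, "tz": 0, "rx": 0, "ry": 0, "rz": 0, "gripper": 0.4},
  {"tx": 1.2, "ty": -2.2, "tz": 0, "rx": 0, "ry": 0, "rz": 0, "gripper": 0.4},
  {"tx": 1.7, "ty": -3.0, "tz": 0, "rx": 0, "ry": 0, "rz": 0, "gripper": 0.4},
  {"tx": 2.1, "ty": -3.8, "tz": 0.2, "rx": 0, "ry": 0, "rz": 0, "gripper": 0.4},
  {"tx": 2.5, "ty": -4.5, "tz": 0.7, "rx": 0, "ry": 0, "rz": 0, "gripper": 0.4},
  {"tx": 2.8, "ty": -5.0, "tz": 1.3, "rx": 0, "ry": 0, "rz": 0, "gripper": 0.4},
  {"tx": 3.0, "ty": -5.4, "tz": 2.0, "rx": 0, "ry": 0, "rz": 0, "gripper": 0.4},
  {"tx": 3.12, "ty": -5.6, "tz": 2.8, "rx": 0, "ry": 0, "rz": 0, "gripper": 0.4},
  {"tx": 3.12, "ty": -5.6, "tz": 3.6, "rx": 0, "ry": 0, "rz": 0, "gripper": 0.4},
  {"tx": 3.12, "ty": -5.6, "tz": 4.3, "rx": 0, "ry": 0, "rz": 0, "gripper": 0.4},
  {"tx": 3.12, "ty": -5.6, "tz": 4.8, "rx": 0, "ry": 0, "rz": 0, "gripper": 0.4},
  {"tx": 3.12, "ty": -5.6, "tz": 5.1, "rx": 0, "ry": 0, "rz": 0, "gripper": 0.4},
  {"tx": 3.12, "ty": -5.6, "tz": 5.25, "rx": 0, "ry": 0, "rz": 0, "gripper": 0.4},
  {"tx": 3.12, "ty": -5.6, "tz": 5.3, "rx": 0, "ry": 0, "rz": 0, "gripper": 0.4},
  {"tx": 3.12, "ty": -5.6, "tz": 5.3, "rx": 0, "ry": 0, "rz": 0, "gripper": 0.4},
])

```text
time: 6.15
position: [0.5005, -0.0002, 0.04]
eef_rot: [0.0, 0.984, 0.181, 0.0]
contact_force: [-0.8, -0.3, -3.2]
grip_width: 0.682
```

Run:
```python
from h import *
o,M=pose(); print(o['position'],o['grip_width'],o['contact_force'])
cv2.imwrite("pics/h.png",np.hstack([cv2.resize(read_camera("scene")[90:210,170:300],None,fx=3,fy=3),cv2.resize(read_camera("side")[120:240,180:300],None,fx=3,fy=3)]))
```

```text
[ 5.00528404e-01 -1.80164094e-04  4.00331361e-02] 0.6824039517884947 [-0.76608586 -0.31616789 -3.17581937]
```

View pics/h.png

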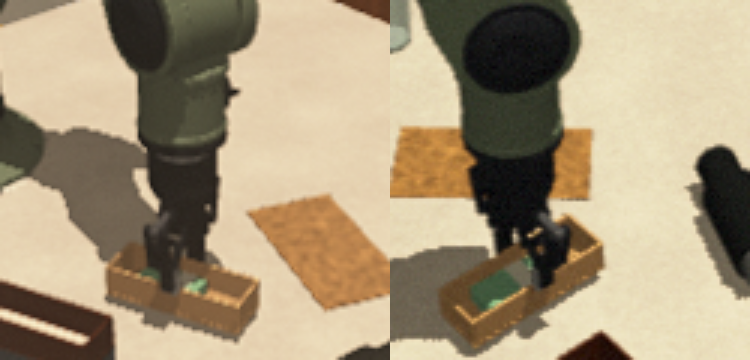

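Beige is about 10 mm over the empty counter, clear of the mat. I lower it gently.

Call:
servo_tool([
  {"tx": 0, "ty": 0, "tz": 0.1, "rx": 0, "ry": 0, "rz": 0, "gripper": 0.4},
  {"tx": 0, "ty": 0, "tz": 0.2, "rx": 0, "ry": 0, "rz": 0, "gripper": 0.4},
  {"tx": 0, "ty": 0, "tz": 0.27, "rx": 0, "ry": 0, "rz": 0, "gripper": 0.4},
  {"tx": 0, "ty": 0, "tz": 0.32, "rx": 0, "ry": 0, "rz": 0, "gripper": 0.4},
  {"tx": 0, "ty": 0, "tz": 0.34, "rx": 0, "ry": 0, "rz": 0, "gripper": 0.4},
  {"tx": 0, "ty": 0, "tz": 0.34, "rx": 0, "ry": 0, "rz": 0, "gripper": 0.4},
  {"tx": 0, "ty": 0, "tz": 0.34, "rx": 0, "ry": 0, "rz": 0, "gripper": 0.4},
])

```text
time: 6.83
position: [0.5004, -0.0002, 0.03]
eef_rot: [-0.0, 0.984, 0.181, 0.0]
contact_force: [-3.4, 0.6, 10.3]
grip_width: 0.681
```

Call:
servo_tool([
  {"tx": 0, "ty": 0, "tz": 0.3, "rx": 0, "ry": 0, "rz": 0, "gripper": 0.72},
  {"tx": 0, "ty": 0, "tz": 0.3, "rx": 0, "ry": 0, "rz": 0, "gripper": 0.8},
  {"tx": 0, "ty": 0, "tz": 0.3, "rx": 0, "ry": 0, "rz": 0, "gripper": 1},
  {"tx": 0, "ty": 0, "tz": 0.3, "rx": 0, "ry": 0, "rz": 0, "gripper": 1},
  {"tx": 0, "ty": 0, "tz": 0.3, "rx": 0, "ry": 0, "rz": 0, "gripper": 1},
  {"tx": 0, "ty": 0, "tz": 0, "rx": 0, "ry": 0, "rz": 0, "gripper": 1},
  {"tx": 0, "ty": 0, "tz": -0.7, "rx": 0, "ry": 0, "rz": 0, "gripper": 1},
  {"tx": 0, "ty": 0, "tz": -1.8, "rx": 0, "ry": 0, "rz": 0, "gripper": 1},
  {"tx": 0, "ty": 0, "tz": -3.0, "rx": 0, "ry": 0, "rz": 0, "gripper": 1},
  {"tx": 0, "ty": 0, "tz": -4.2, "rx": 0, "ry": 0, "rz": 0, "gripper": 1},
  {"tx": 0, "ty": 0, "tz": -5.0, "rx": 0, "ry": 0, "rz": 0, "gripper": 1},
  {"tx": 0, "ty": 0, "tz": -5.4, "rx": 0, "ry": 0, "rz": 0, "gripper": 1},
  {"tx": 0, "ty": 0, "tz": -5.5, "rx": 0, "ry": 0, "rz": 0, "gripper": 1},
])

```text
time: 7.92
position: [0.5013, -0.0002, 0.1978]
eef_rot: [-0.0, 0.984, 0.181, 0.002]
contact_force: [-0.2, -0.3, -0.0]
grip_width: 1.001
```

Run:
```python
from h import *
o,M=pose(); print(o['time'],o['position'],o['grip_width'],o['contact_force'])
for n in("scene","side","wrist"): cv2.imwrite(f"pics/i_{n}.png",read_camera(n))
a=[cv2.imread(f"pics/i_{n}.png") for n in("side","wrist")]
cv2.imwrite("pics/i.png",cv2.resize(np.hstack(a),None,fx=.78,fy=.78))
go(.4726,-.1905,.20,-69.1);go(.4726,-.1905,.069,-69.1)
```

```text
7.9167 [ 5.01313489e-01 -1.58200306e-04  1.97763035e-01] 1.0014768252766957 [-0.22040723 -0.28768178 -0.00033636]
go t [-3.113  5.605 -0.183] r [-0.001 -0.    -0.013]
go t [-3.114  5.605  4.184] r [-0.001 -0.    -0.013]
```

View pics/i.png

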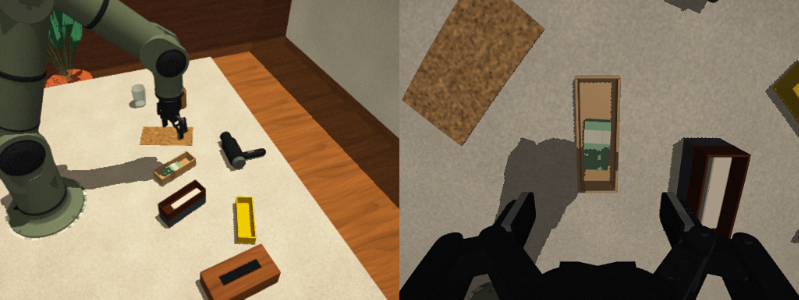

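Beige stands set aside at wrist (~765... i.e. 597,130 in the composite). Brown with the comb case is still in the stack. Moving back over the stack.

Call:
servo_tool([
  {"tx": -0.4, "ty": 0.8, "tz": -0.2, "rx": 0, "ry": 0, "rz": 0, "gripper": 1},
  {"tx": -1.0, "ty": 1.8, "tz": -0.2, "rx": 0, "ry": 0, "rz": 0, "gripper": 1},
  {"tx": -1.6, "ty": 2.9, "tz": -0.2, "rx": 0, "ry": 0, "rz": 0, "gripper": 1},
  {"tx": -2.2, "ty": 4.0, "tz": -0.2, "rx": 0, "ry": 0, "rz": 0, "gripper": 1},
  {"tx": -2.7, "ty": 5.0, "tz": -0.2, "rx": 0, "ry": 0, "rz": 0, "gripper": 1},
  {"tx": -3.11, "ty": 5.6, "tz": -0.2, "rx": 0, "ry": 0, "rz": 0, "gripper": 1},
  {"tx": -3.11, "ty": 5.6, "tz": -0.2, "rx": 0, "ry": 0, "rz": 0, "gripper": 1},
  {"tx": -3.11, "ty": 5.6, "tz": -0.2, "rx": 0, "ry": 0, "rz": 0, "gripper": 1},
  {"tx": -3.11, "ty": 5.6, "tz": -0.2, "rx": 0, "ry": 0, "rz": 0, "gripper": 1},
])

```text
time: 8.82
position: [0.4726, -0.1898, 0.1997]
eef_rot: [-0.0, 0.984, 0.181, -0.001]
contact_force: [-0.1, 0.5, 0.1]
grip_width: 1.002
```

Run:
```python
from h import *
o,M=pose(); print(o['time'],o['position'],o['grip_width'])
cp=camera_params("wrist"); im=read_camera("wrist"); np.savez("j.npz",im=im,**cp)
for x,y,z in [(.4726,-.1905,.085)]:
    C=proj(rect(x,y,np.radians(20.9),z,.17,.06),cp); print(C)
    v=cv2.resize(im,None,fx=1.5,fy=1.5)
    cv2.polylines(v,[np.round(C*1.5+.25).astype(int)],True,(255,0,255),1)
cv2.imwrite("pics/j.png",v)
```

```text
8.8167 [ 0.47259002 -0.18976835  0.19974253] 1.0017513827504143
[[220.40572998  95.98009461]
 [288.54230062  95.87466105]
 [282.63676449 263.5203314 ]
 [226.54830452 263.54989424]]
```

View pics/j.png

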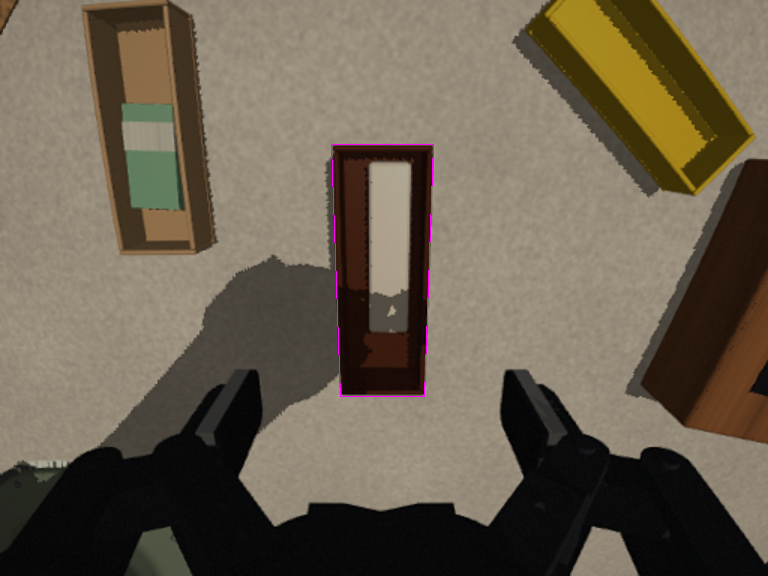

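The predicted outline matches the brown tray (342,145 to 425,396), so the stack has not moved. I descend and grip the brown tray alone.

Call:
servo_tool([
  {"tx": -0.01, "ty": 0.02, "tz": 1.0, "rx": 0, "ry": 0, "rz": 0, "gripper": 1},
  {"tx": -0.01, "ty": 0.02, "tz": 2.0, "rx": 0, "ry": 0, "rz": 0, "gripper": 1},
  {"tx": -0.01, "ty": 0.02, "tz": 3.0, "rx": 0, "ry": 0, "rz": 0, "gripper": 1},
  {"tx": -0.01, "ty": 0.02, "tz": 3.7, "rx": 0, "ry": 0, "rz": 0, "gripper": 1},
  {"tx": -0.01, "ty": 0.02, "tz": 4.15, "rx": 0, "ry": 0, "rz": 0, "gripper": 1},
  {"tx": -0.01, "ty": 0.02, "tz": 4.36, "rx": 0, "ry": 0, "rz": 0, "gripper": 1},
  {"tx": -0.01, "ty": 0.02, "tz": 4.36, "rx": 0, "ry": 0, "rz": 0, "gripper": 1},
  {"tx": -0.01, "ty": 0.02, "tz": 4.36, "rx": 0, "ry": 0, "rz": 0, "gripper": 0.8},
  {"tx": -0.01, "ty": 0.02, "tz": 4.36, "rx": 0, "ry": 0, "rz": 0, "gripper": 0.7},
  {"tx": -0.01, "ty": 0.02, "tz": 4.36, "rx": 0, "ry": 0, "rz": 0, "gripper": 0.5},
  {"tx": -0.01, "ty": 0.02, "tz": 4.36, "rx": 0, "ry": 0, "rz": 0, "gripper": 0.4},
  {"tx": -0.01, "ty": 0.02, "tz": 4.36, "rx": 0, "ry": 0, "rz": 0, "gripper": 0.4},
  {"tx": -0.01, "ty": 0.02, "tz": 4.36, "rx": 0, "ry": 0, "rz": 0, "gripper": 0.4},
  {"tx": -0.01, "ty": 0.02, "tz": 4.36, "rx": 0, "ry": 0, "rz": 0, "gripper": 0.4},
  {"tx": -0.01, "ty": 0.02, "tz": 4.36, "rx": 0, "ry": 0, "rz": 0, "gripper": 0.4},
])

```text
time: 10.12
position: [0.4735, -0.191, 0.0711]
eef_rot: [0.0, 0.984, 0.181, 0.001]
contact_force: [-1.8, 1.1, 9.1]
grip_width: 0.683
```

Call:
servo_tool([
  {"tx": 0, "ty": 0, "tz": -0.1, "rx": 0, "ry": 0, "rz": 0, "gripper": 0.4},
  {"tx": 0, "ty": 0, "tz": -0.2, "rx": 0, "ry": 0, "rz": 0, "gripper": 0.4},
  {"tx": 0, "ty": 0, "tz": -0.3, "rx": 0, "ry": 0, "rz": 0, "gripper": 0.4},
  {"tx": 0, "ty": 0, "tz": -0.5, "rx": 0, "ry": 0, "rz": 0, "gripper": 0.4},
  {"tx": 0, "ty": 0, "tz": -0.8, "rx": 0, "ry": 0, "rz": 0, "gripper": 0.4},
  {"tx": 0, "ty": 0, "tz": -1.2, "rx": 0, "ry": 0, "rz": 0, "gripper": 0.4},
  {"tx": 0, "ty": 0, "tz": -1.8, "rx": 0, "ry": 0, "rz": 0, "gripper": 0.4},
  {"tx": 0, "ty": 0, "tz": -2.5, "rx": 0, "ry": 0, "rz": 0, "gripper": 0.4},
  {"tx": 0, "ty": 0, "tz": -3.2, "rx": 0, "ry": 0, "rz": 0, "gripper": 0.4},
  {"tx": 0, "ty": 0, "tz": -3.8, "rx": 0, "ry": 0, "rz": 0, "gripper": 0.4},
  {"tx": 0, "ty": 0, "tz": -4.2, "rx": 0, "ry": 0, "rz": 0, "gripper": 0.4},
  {"tx": 0, "ty": 0, "tz": -4.4, "rx": 0, "ry": 0, "rz": 0, "gripper": 0.4},
  {"tx": 0, "ty": 0, "tz": -4.4, "rx": 0, "ry": 0, "rz": 0, "gripper": 0.4},
])

```text
time: 11.2
position: [0.4733, -0.1912, 0.2033]
eef_rot: [0.0, 0.984, 0.181, 0.001]
contact_force: [0.6, 0.6, -4.3]
grip_width: 0.685
```

Run:
```python
from h import *
o,M=pose(); print(o['position'],o['grip_width'],o['contact_force'],o['q'])
a=[read_camera(n) for n in("scene","side")]
cv2.imwrite("pics/k.png",np.hstack([cv2.resize(a[0][100:240,130:310],None,fx=2.2,fy=2.2),cv2.resize(a[1][150:290,170:350],None,fx=2.2,fy=2.2)]))
# mat outline on scene/side
z=np.load("j.npz")
for n,im in zip(("scene","side"),a):
    v=cv2.resize(im[130:210,160:330],None,fx=4,fy=4)
    cv2.imwrite(f"pics/kmat_{n}.png",v)
```

```text
[ 0.47327704 -0.19120361  0.20325963] 0.6854226286943013 [ 0.60351012  0.56955364 -4.32647866] [ 0.05198104  0.38209531  0.2801299   1.93708072 -0.13945064  0.83869037
 -0.80133646]
```

View pics/k.png

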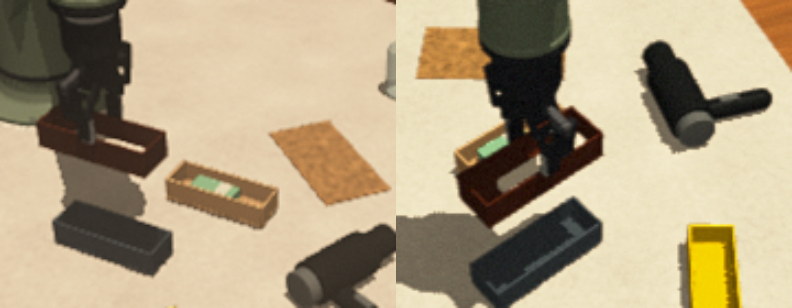

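Run:
```python
from h import *
im=cv2.imread("pics/i_wrist.png")[:200,:200]; cv2.imwrite("pics/l.png",cv2.resize(im,None,fx=3,fy=3))
```

```text
(no output)
```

View pics/l.png

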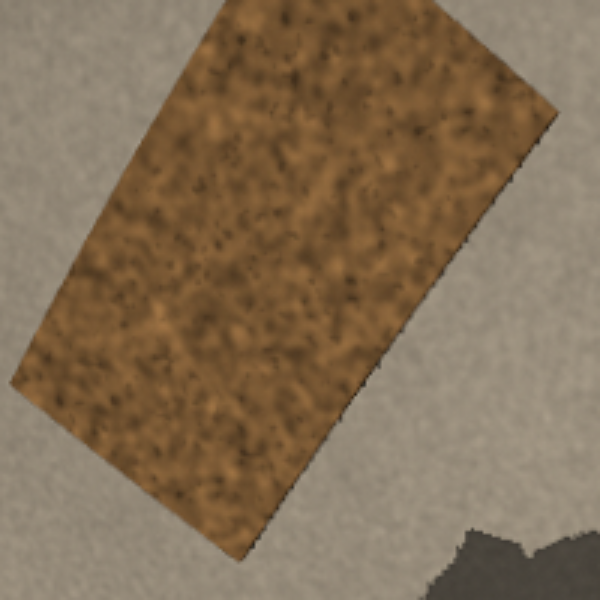

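Run:
```python
from h import *
# camera rel tool now
cp=camera_params("wrist"); o,M=pose()
T=M.T@(cp['eye']-o['position']); Rc=M.T@rot(cp['orientation']).as_matrix()
a=np.radians(-69.0-0.0);ty=np.array([np.cos(a),np.sin(a),0]);tz=np.array([0,0,-1.]);M2=np.c_[np.cross(ty,tz),ty,tz]
q=R.from_matrix(M2@Rc).as_quat(); c2=dict(cp); c2['eye']=np.array([.5013,-.0002,.1978])+M2@T; c2['orientation']=[q[3],*q[:3]]
A,B,C=[onz((np.array(p)+.5)/3-.5,c2,.003) for p in((10,383),(240,560),(558,112))]
print(A,B,C,np.linalg.norm(A-B),np.linalg.norm(B-C)); print("centre",(A+C)/2, np.degrees(np.arctan2(*(C-B)[1::-1])))
go(.528,.222,.20,69.2)
```

```text
[0.43918064 0.31528715 0.003     ] [0.39835709 0.20281827 0.003     ] [0.61319194 0.12287302 0.003     ] 0.11964870415779841 0.22922752173651048
centre [0.52618629 0.21908009 0.003     ] -20.411451979933048
go t [  6.619 -12.208   0.053] r [-4.0000e-03 -2.0000e-03 -2.3063e+01]
```

Brown is held with the comb case and the grey tray stayed behind. The mat centre from three views is about (0.527, 0.221), yaw -20.6°. I carry the tray there with a half-ish turn, because the last joint would get near its limit the other way.

Call:
servo_tool([
  {"tx": 0.13, "ty": -0.24, "tz": 0, "rx": 0, "ry": 0, "rz": -0.6, "gripper": 0.4},
  {"tx": 0.4, "ty": -0.7, "tz": 0, "rx": 0, "ry": 0, "rz": -1.6, "gripper": 0.4},
  {"tx": 0.7, "ty": -1.3, "tz": 0, "rx": 0, "ry": 0, "rz": -2.75, "gripper": 0.4},
  {"tx": 1.1, "ty": -2.1, "tz": 0, "rx": 0, "ry": 0, "rz": -3.9, "gripper": 0.4},
  {"tx": 1.5, "ty": -2.8, "tz": 0, "rx": 0, "ry": 0, "rz": -5.05, "gripper": 0.4},
  {"tx": 1.9, "ty": -3.5, "tz": 0, "rx": 0, "ry": 0, "rz": -6.2, "gripper": 0.4},
  {"tx": 2.3, "ty": -4.3, "tz": 0, "rx": 0, "ry": 0, "rz": -7.35, "gripper": 0.4},
  {"tx": 2.7, "ty": -5.0, "tz": 0, "rx": 0, "ry": 0, "rz": -8.5, "gripper": 0.4},
  {"tx": 3.1, "ty": -5.7, "tz": 0, "rx": 0, "ry": 0, "rz": -9.65, "gripper": 0.4},
  {"tx": 3.5, "ty": -6.5, "tz": 0, "rx": 0, "ry": 0, "rz": -10.8, "gripper": 0.4},
  {"tx": 3.9, "ty": -7.2, "tz": 0, "rx": 0, "ry": 0, "rz": -11.95, "gripper": 0.4},
  {"tx": 4.3, "ty": -7.9, "tz": 0, "rx": 0, "ry": 0, "rz": -13.1, "gripper": 0.4},
  {"tx": 4.7, "ty": -8.7, "tz": 0, "rx": 0, "ry": 0, "rz": -14.25, "gripper": 0.4},
  {"tx": 5.1, "ty": -9.4, "tz": 0, "rx": 0, "ry": 0, "rz": -15.4, "gripper": 0.4},
  {"tx": 5.4, "ty": -10.1, "tz": 0, "rx": 0, "ry": 0, "rz": -16.55, "gripper": 0.4},
  {"tx": 5.8, "ty": -10.7, "tz": 0, "rx": 0, "ry": 0, "rz": -17.7, "gripper": 0.4},
  {"tx": 6.1, "ty": -11.3, "tz": 0, "rx": 0, "ry": 0, "rz": -18.85, "gripper": 0.4},
  {"tx": 6.3, "ty": -11.7, "tz": 0, "rx": 0, "ry": 0, "rz": -20.0, "gripper": 0.4},
  {"tx": 6.5, "ty": -12.0, "tz": 0, "rx": 0, "ry": 0, "rz": -21.0, "gripper": 0.4},
  {"tx": 6.55, "ty": -12.18, "tz": 0, "rx": 0, "ry": 0, "rz": -21.8, "gripper": 0.4},
])

```text
time: 12.97
position: [0.5262, 0.2217, 0.2005]
eef_rot: [-0.001, 0.242, 0.97, -0.0]
contact_force: [-0.9, -0.1, -3.4]
grip_width: 0.679
```

Run:
```python
from h import *
o,M=pose(); print(o['position'],o['grip_width'],o['contact_force'],o['q'])
go(.5265,.2205,.0441,69.4)
a=[read_camera(n) for n in("scene","side")]
cv2.imwrite("pics/m.png",np.hstack([cv2.resize(a[0][60:220,190:370],None,fx=2.2,fy=2.2),cv2.resize(a[1][60:220,130:310],None,fx=2.2,fy=2.2)]))
```

```text
[0.52623546 0.22171508 0.20046722] 0.6791848445880748 [-0.86696396 -0.10372736 -3.36879156] [-0.2501731   0.48483693 -0.34850618  1.75898111  0.19763777  0.93384991
  0.40237978]
go t [-0.037 -0.028  5.212] r [-0.005 -0.019 -1.231]
```

View pics/m.png

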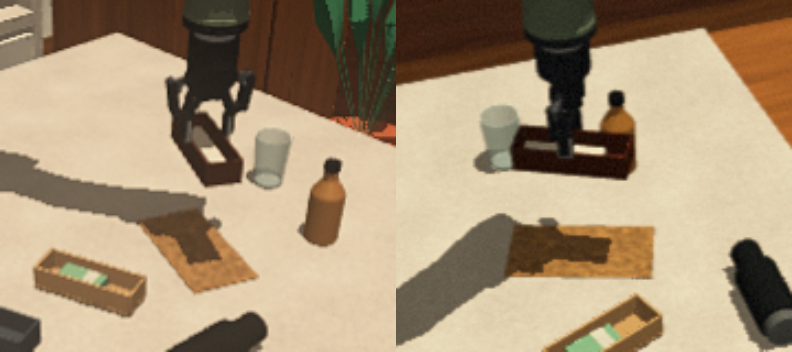

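Brown hangs over the mat (shadow on it), clear of the tumbler and lotion. Lowering to 10 mm above the mat.

Call:
servo_tool([
  {"tx": -0.04, "ty": -0.03, "tz": 0.1, "rx": 0, "ry": 0, "rz": -0.8, "gripper": 0.4},
  {"tx": -0.04, "ty": -0.03, "tz": 0.4, "rx": 0, "ry": 0, "rz": -1.2, "gripper": 0.4},
  {"tx": -0.04, "ty": -0.03, "tz": 0.9, "rx": 0, "ry": 0, "rz": -1.23, "gripper": 0.4},
  {"tx": -0.04, "ty": -0.03, "tz": 1.6, "rx": 0, "ry": 0, "rz": -1.23, "gripper": 0.4},
  {"tx": -0.04, "ty": -0.03, "tz": 2.4, "rx": 0, "ry": 0, "rz": -1.23, "gripper": 0.4},
  {"tx": -0.04, "ty": -0.03, "tz": 3.2, "rx": 0, "ry": 0, "rz": -1.23, "gripper": 0.4},
  {"tx": -0.04, "ty": -0.03, "tz": 4.0, "rx": 0, "ry": 0, "rz": -1.23, "gripper": 0.4},
  {"tx": -0.04, "ty": -0.03, "tz": 4.6, "rx": 0, "ry": 0, "rz": -1.23, "gripper": 0.4},
  {"tx": -0.04, "ty": -0.03, "tz": 5.0, "rx": 0, "ry": 0, "rz": -1.23, "gripper": 0.4},
  {"tx": -0.04, "ty": -0.03, "tz": 5.2, "rx": 0, "ry": 0, "rz": -1.23, "gripper": 0.4},
  {"tx": -0.04, "ty": -0.03, "tz": 5.2, "rx": 0, "ry": 0, "rz": -1.23, "gripper": 0.4},
  {"tx": -0.04, "ty": -0.03, "tz": 5.2, "rx": 0, "ry": 0, "rz": -1.23, "gripper": 0.4},
])

```text
time: 14.07
position: [0.5275, 0.2189, 0.0462]
eef_rot: [0.0, 0.183, 0.983, 0.0]
contact_force: [0.5, 0.4, -3.6]
grip_width: 0.679
```

Run:
```python
from h import *
o,M=pose(); print(o['position'],o['grip_width'],o['contact_force'])
go(.5265,.2205,.0338,69.4)
a=[read_camera(n) for n in("scene","side")]
cv2.imwrite("pics/n.png",np.hstack([cv2.resize(a[0][90:220,210:370],None,fx=2.4,fy=2.4),cv2.resize(a[1][90:220,150:310],None,fx=2.4,fy=2.4)]))
```

```text
[0.52747249 0.21890892 0.04622235] 0.6792492163207778 [ 0.4829308   0.42327282 -3.60770368]
go t [0.049 0.038 0.414] r [ 0.001  0.002 -0.077]
```

View pics/n.png

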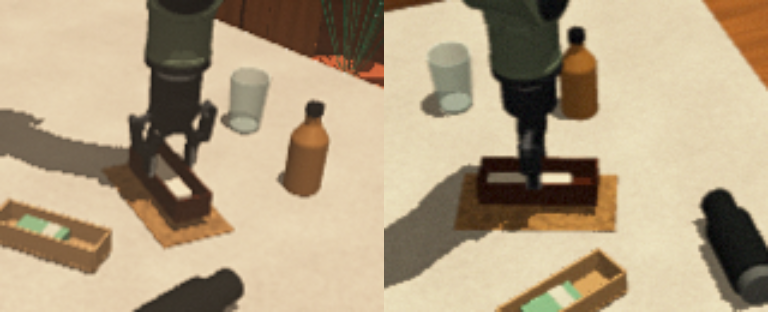

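Call:
servo_tool([
  {"tx": 0.03, "ty": 0.03, "tz": 0.1, "rx": 0, "ry": 0, "rz": 0, "gripper": 0.4},
  {"tx": 0.05, "ty": 0.04, "tz": 0.2, "rx": 0, "ry": 0, "rz": 0, "gripper": 0.4},
  {"tx": 0.05, "ty": 0.04, "tz": 0.29, "rx": 0, "ry": 0, "rz": 0, "gripper": 0.4},
  {"tx": 0.05, "ty": 0.04, "tz": 0.36, "rx": 0, "ry": 0, "rz": 0, "gripper": 0.4},
  {"tx": 0.05, "ty": 0.04, "tz": 0.4, "rx": 0, "ry": 0, "rz": 0, "gripper": 0.4},
  {"tx": 0.05, "ty": 0.04, "tz": 0.42, "rx": 0, "ry": 0, "rz": 0, "gripper": 0.4},
  {"tx": 0.05, "ty": 0.04, "tz": 0.42, "rx": 0, "ry": 0, "rz": 0, "gripper": 0.4},
  {"tx": 0.05, "ty": 0.04, "tz": 0.42, "rx": 0, "ry": 0, "rz": 0, "gripper": 0.4},
])

```text
time: 14.83
position: [0.5263, 0.2206, 0.0341]
eef_rot: [0.0, 0.182, 0.983, -0.0]
contact_force: [-7.1, -3.4, 19.6]
grip_width: 0.682
```

Call:
servo_tool([
  {"tx": 0, "ty": 0, "tz": 0, "rx": 0, "ry": 0, "rz": 0, "gripper": 0.72},
  {"tx": 0, "ty": 0, "tz": 0, "rx": 0, "ry": 0, "rz": 0, "gripper": 0.8},
  {"tx": 0, "ty": 0, "tz": 0, "rx": 0, "ry": 0, "rz": 0, "gripper": 1},
  {"tx": 0, "ty": 0, "tz": 0, "rx": 0, "ry": 0, "rz": 0, "gripper": 1},
  {"tx": 0, "ty": 0, "tz": 0, "rx": 0, "ry": 0, "rz": 0, "gripper": 1},
  {"tx": 0, "ty": 0, "tz": -0.3, "rx": 0, "ry": 0, "rz": 0, "gripper": 1},
  {"tx": 0, "ty": 0, "tz": -1.0, "rx": 0, "ry": 0, "rz": 0, "gripper": 1},
  {"tx": 0, "ty": 0, "tz": -2.2, "rx": 0, "ry": 0, "rz": 0, "gripper": 1},
  {"tx": 0, "ty": 0, "tz": -3.5, "rx": 0, "ry": 0, "rz": 0, "gripper": 1},
  {"tx": 0, "ty": 0, "tz": -4.7, "rx": 0, "ry": 0, "rz": 0, "gripper": 1},
  {"tx": 0, "ty": 0, "tz": -5.6, "rx": 0, "ry": 0, "rz": 0, "gripper": 1},
  {"tx": 0, "ty": 0, "tz": -6.0, "rx": 0, "ry": 0, "rz": 0, "gripper": 1},
  {"tx": 0, "ty": 0, "tz": -6.0, "rx": 0, "ry": 0, "rz": 0, "gripper": 1},
])

```text
time: 15.92
position: [0.5274, 0.2211, 0.2166]
eef_rot: [0.002, 0.182, 0.983, 0.001]
contact_force: [-0.1, -0.2, -0.6]
grip_width: 1.0
```

Run:
```python
from h import *
o,M=pose(); print(o['time'],o['position'],o['grip_width'],o['contact_force'])
cp=camera_params("wrist"); im=read_camera("wrist"); v=cv2.resize(im,None,fx=1.5,fy=1.5)
for (x,y,a,z,L,W,c) in [(.527,.2205,-20.6,.003,.23,.12,(255,0,0)),(.5265,.2205,-20.6,.048,.17,.06,(255,0,255)),(.5005,0,20.9,.045,.17,.06,(0,255,0))]:
    C=proj(rect(x,y,np.radians(a),z,L,W),cp); cv2.polylines(v,[np.round(C*1.5+.25).astype(int)],True,c,1)
cv2.imwrite("pics/o.png",v); go(.5005,0,.2,-69.1)
```

```text
15.9167 [0.52736343 0.22112277 0.21660666] 0.9996397385066154 [-0.06168637 -0.23769755 -0.58126763]
go t [-1.823 -7.181  0.476] r [ 2.6000e-02 -9.0000e-03  2.3015e+01]
```

View pics/o.png

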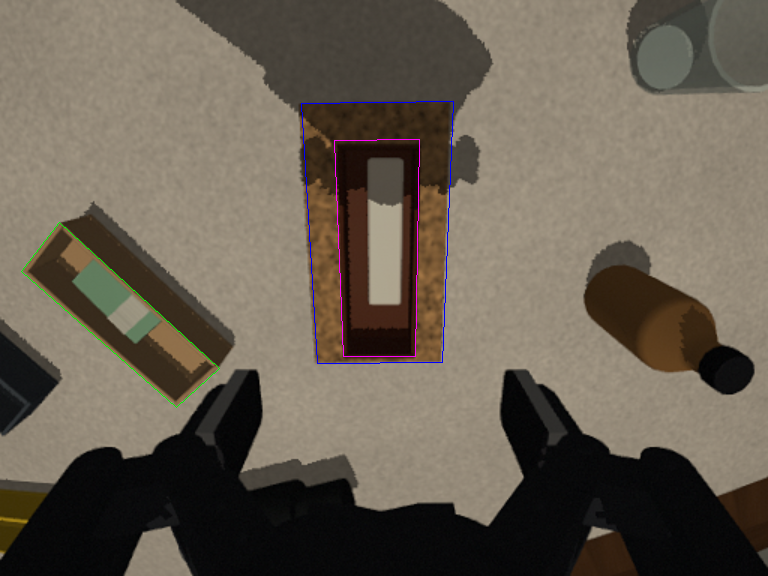

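Brown stands centred and aligned on the mat, with both outlines matching (340-420, 140-357 inside the mat 300-453, 102-363). Beige is at (120,315), as predicted. Turning back over beige.

Call:
servo_tool([
  {"tx": -0.1, "ty": -0.4, "tz": 0, "rx": 0, "ry": 0, "rz": 0.8, "gripper": 1},
  {"tx": -0.2, "ty": -0.9, "tz": 0, "rx": 0, "ry": 0, "rz": 1.95, "gripper": 1},
  {"tx": -0.3, "ty": -1.4, "tz": 0, "rx": 0, "ry": 0, "rz": 3.1, "gripper": 1},
  {"tx": -0.5, "ty": -1.9, "tz": 0, "rx": 0, "ry": 0, "rz": 4.25, "gripper": 1},
  {"tx": -0.6, "ty": -2.4, "tz": 0, "rx": 0, "ry": 0, "rz": 5.4, "gripper": 1},
  {"tx": -0.7, "ty": -2.9, "tz": 0, "rx": 0, "ry": 0, "rz": 6.55, "gripper": 1},
  {"tx": -0.9, "ty": -3.4, "tz": 0, "rx": 0, "ry": 0, "rz": 7.7, "gripper": 1},
  {"tx": -1.0, "ty": -3.9, "tz": 0, "rx": 0, "ry": 0, "rz": 8.85, "gripper": 1},
  {"tx": -1.1, "ty": -4.4, "tz": 0, "rx": 0, "ry": 0, "rz": 10.0, "gripper": 1},
  {"tx": -1.3, "ty": -4.9, "tz": 0, "rx": 0, "ry": 0, "rz": 11.15, "gripper": 1},
  {"tx": -1.4, "ty": -5.4, "tz": 0, "rx": 0, "ry": 0, "rz": 12.3, "gripper": 1},
  {"tx": -1.5, "ty": -5.9, "tz": 0, "rx": 0, "ry": 0, "rz": 13.45, "gripper": 1},
  {"tx": -1.6, "ty": -6.3, "tz": 0, "rx": 0, "ry": 0, "rz": 14.6, "gripper": 1},
  {"tx": -1.7, "ty": -6.6, "tz": 0.1, "rx": 0, "ry": 0, "rz": 15.75, "gripper": 1},
  {"tx": -1.8, "ty": -6.9, "tz": 0.2, "rx": 0, "ry": 0, "rz": 16.9, "gripper": 1},
  {"tx": -1.82, "ty": -7.1, "tz": 0.3, "rx": 0, "ry": 0, "rz": 18.05, "gripper": 1},
  {"tx": -1.82, "ty": -7.18, "tz": 0.4, "rx": 0, "ry": 0, "rz": 19.2, "gripper": 1},
  {"tx": -1.82, "ty": -7.18, "tz": 0.48, "rx": 0, "ry": 0, "rz": 20.3, "gripper": 1},
  {"tx": -1.82, "ty": -7.18, "tz": 0.48, "rx": 0, "ry": 0, "rz": 21.4, "gripper": 1},
  {"tx": -1.82, "ty": -7.18, "tz": 0.48, "rx": 0, "ry": 0, "rz": 22.4, "gripper": 1},
])

```text
time: 17.63
position: [0.4992, -0.0003, 0.1974]
eef_rot: [0.0, 0.978, 0.21, -0.001]
contact_force: [-0.9, -0.2, 0.2]
grip_width: 1.001
```

Call:
servo_tool([
  {"tx": 0, "ty": 0, "tz": 0, "rx": 0, "ry": 0, "rz": 0.6, "gripper": 1},
  {"tx": 0, "ty": 0, "tz": 0, "rx": 0, "ry": 0, "rz": 0.6, "gripper": 1},
  {"tx": 0, "ty": 0, "tz": 0, "rx": 0, "ry": 0, "rz": 0.6, "gripper": 1},
])

```text
time: 17.88
position: [0.4995, -0.0, 0.1979]
eef_rot: [0.0, 0.983, 0.183, -0.001]
contact_force: [-0.1, 0.6, -0.4]
grip_width: 1.0
```

Run:
```python
from h import *
o,M=pose(); print(o['time'],o['position'],o['grip_width'],o['contact_force'])
cp=camera_params("wrist"); im=read_camera("wrist"); np.savez("p.npz",im=im,**cp); v=cv2.resize(im,None,fx=1.5,fy=1.5)
for (x,y,a,z,L,W,c) in [(.4726,-.1905,20.9,.045,.17,.06,(255,0,255)),(.5005,0,20.9,.045,.17,.06,(0,255,0))]:
    C=proj(rect(x,y,np.radians(a),z,L,W),cp); cv2.polylines(v,[np.round(C*1.5+.25).astype(int)],True,c,1)
cv2.imwrite("pics/p.png",v); go(.5005,0,.029,-69.1)
```

```text
17.8833 [ 4.99504588e-01 -2.54597856e-06  1.97893906e-01] 0.9996068611153991 [-0.07452165  0.55278016 -0.37345182]
go t [0.035 0.01  5.636] r [-0.     0.013  0.044]
```

View pics/p.png

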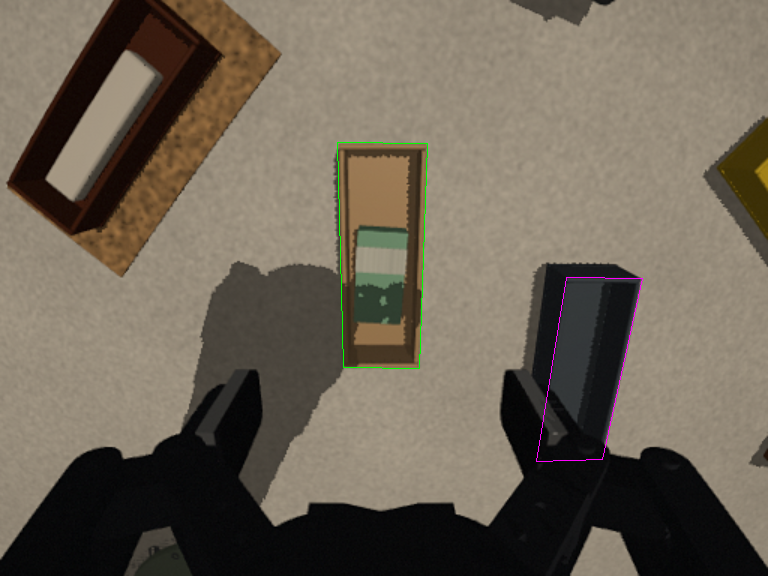

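Beige lies inside its predicted outline (343,143 to 420,368), and grey is where predicted. Descending on beige.

Call:
servo_tool([
  {"tx": 0.035, "ty": 0.01, "tz": 1.0, "rx": 0, "ry": 0, "rz": 0.04, "gripper": 1},
  {"tx": 0.035, "ty": 0.01, "tz": 2.2, "rx": 0, "ry": 0, "rz": 0.04, "gripper": 1},
  {"tx": 0.035, "ty": 0.01, "tz": 3.4, "rx": 0, "ry": 0, "rz": 0.04, "gripper": 1},
  {"tx": 0.035, "ty": 0.01, "tz": 4.4, "rx": 0, "ry": 0, "rz": 0.04, "gripper": 1},
  {"tx": 0.035, "ty": 0.01, "tz": 5.1, "rx": 0, "ry": 0, "rz": 0.04, "gripper": 1},
  {"tx": 0.035, "ty": 0.01, "tz": 5.5, "rx": 0, "ry": 0, "rz": 0.04, "gripper": 1},
  {"tx": 0.035, "ty": 0.01, "tz": 5.64, "rx": 0, "ry": 0, "rz": 0.04, "gripper": 1},
  {"tx": 0.035, "ty": 0.01, "tz": 5.64, "rx": 0, "ry": 0, "rz": 0.04, "gripper": 1},
  {"tx": 0.035, "ty": 0.01, "tz": 5.64, "rx": 0, "ry": 0, "rz": 0.04, "gripper": 0.8},
  {"tx": 0.035, "ty": 0.01, "tz": 5.64, "rx": 0, "ry": 0, "rz": 0.04, "gripper": 0.7},
  {"tx": 0.035, "ty": 0.01, "tz": 5.64, "rx": 0, "ry": 0, "rz": 0.04, "gripper": 0.5},
  {"tx": 0.035, "ty": 0.01, "tz": 5.64, "rx": 0, "ry": 0, "rz": 0.04, "gripper": 0.4},
  {"tx": 0.035, "ty": 0.01, "tz": 5.64, "rx": 0, "ry": 0, "rz": 0.04, "gripper": 0.4},
  {"tx": 0.035, "ty": 0.01, "tz": 5.64, "rx": 0, "ry": 0, "rz": 0.04, "gripper": 0.4},
  {"tx": 0.035, "ty": 0.01, "tz": 5.64, "rx": 0, "ry": 0, "rz": 0.04, "gripper": 0.4},
  {"tx": 0.035, "ty": 0.01, "tz": 5.64, "rx": 0, "ry": 0, "rz": 0.04, "gripper": 0.4},
])

```text
time: 19.27
position: [0.5017, 0.0002, 0.031]
eef_rot: [-0.0, 0.984, 0.18, 0.001]
contact_force: [-2.0, -0.8, 11.7]
grip_width: 0.687
```

Call:
servo_tool([
  {"tx": 0, "ty": 0, "tz": -0.1, "rx": 0, "ry": 0, "rz": 0, "gripper": 0.4},
  {"tx": 0, "ty": 0, "tz": -0.2, "rx": 0, "ry": 0, "rz": 0, "gripper": 0.4},
  {"tx": 0, "ty": 0, "tz": -0.4, "rx": 0, "ry": 0, "rz": 0, "gripper": 0.4},
  {"tx": 0, "ty": 0, "tz": -0.7, "rx": 0, "ry": 0, "rz": 0, "gripper": 0.4},
  {"tx": 0, "ty": 0, "tz": -1.2, "rx": 0, "ry": 0, "rz": 0, "gripper": 0.4},
  {"tx": 0, "ty": 0, "tz": -1.9, "rx": 0, "ry": 0, "rz": 0, "gripper": 0.4},
  {"tx": 0, "ty": 0, "tz": -2.7, "rx": 0, "ry": 0, "rz": 0, "gripper": 0.4},
  {"tx": 0, "ty": 0, "tz": -3.5, "rx": 0, "ry": 0, "rz": 0, "gripper": 0.4},
  {"tx": 0, "ty": 0, "tz": -4.2, "rx": 0, "ry": 0, "rz": 0, "gripper": 0.4},
  {"tx": 0, "ty": 0, "tz": -4.7, "rx": 0, "ry": 0, "rz": 0, "gripper": 0.4},
  {"tx": 0, "ty": 0, "tz": -5.0, "rx": 0, "ry": 0, "rz": 0, "gripper": 0.4},
  {"tx": 0, "ty": 0, "tz": -5.0, "rx": 0, "ry": 0, "rz": 0, "gripper": 0.4},
  {"tx": 0, "ty": 0, "tz": -5.0, "rx": 0, "ry": 0, "rz": 0, "gripper": 0.4},
])

```text
time: 20.35
position: [0.501, 0.0001, 0.1796]
eef_rot: [-0.0, 0.984, 0.18, 0.0]
contact_force: [-0.1, 0.6, -4.2]
grip_width: 0.681
```

Run:
```python
from h import *
o,M=pose(); print(o['time'],o['position'],o['grip_width'],o['contact_force'])
cp=camera_params("wrist"); im=read_camera("wrist"); np.savez("q.npz",im=im,pos=o['position'],M=M,**cp); 
a=read_camera("scene"); b=read_camera("side")
cv2.imwrite("pics/q.png",np.hstack([im,np.vstack([cv2.resize(a[100:220,150:310],None,fx=1.6,fy=1.6),cv2.resize(b[130:250,170:330],None,fx=1.6,fy=1.6)])]))
go(.4726,-.1905,.178,-69.1)
```

```text
20.35 [5.01031756e-01 1.48916014e-04 1.79618738e-01] 0.6808631371117256 [-0.07151287  0.59405986 -4.17011655]
go t [-3.123  5.607  0.025] r [-0.003  0.016 -0.023]
```

View pics/q.png

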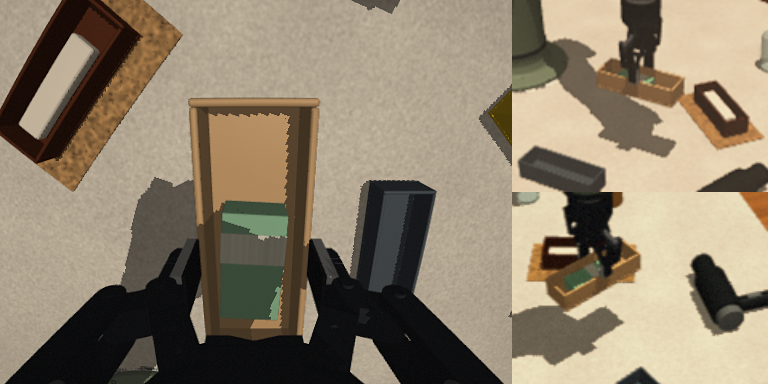

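Run:
```python
from h import *
z=np.load("p.npz"); cp={k:z[k] for k in z.files if k!='im'}; im=cv2.convertScaleAbs(z['im'],alpha=2.2)
v=cv2.resize(im[165:320,335:445],None,fx=5,fy=5,interpolation=cv2.INTER_CUBIC)[:580]
C=proj(rect(.4726,-.1905,np.radians(20.9),.045,.17,.06),cp); cv2.polylines(v,[np.round((C-[335,165])*5+2).astype(int)],True,(255,0,255),1)
cv2.imwrite("pics/r.png",v); print(C)
z=np.load("q.npz"); im=z['im']
v=np.vstack([cv2.resize(im[90:120,180:330],None,fx=5,fy=5,interpolation=cv2.INTER_CUBIC),cv2.resize(im[310:345,180:330],None,fx=5,fy=5,interpolation=cv2.INTER_CUBIC),cv2.resize(im[170:215,350:450],None,fx=5,fy=5,interpolation=cv2.INTER_CUBIC).copy().repeat(1,0)[:, :500] if 0 else np.zeros((1,750,3),np.uint8)])
cv2.imwrite("pics/r2.png",v)
```

```text
[[377.14271056 184.58444708]
 [427.9679891  184.90857859]
 [400.98377426 306.00608033]
 [357.44449995 307.11692414]]
```

View pics/r.png

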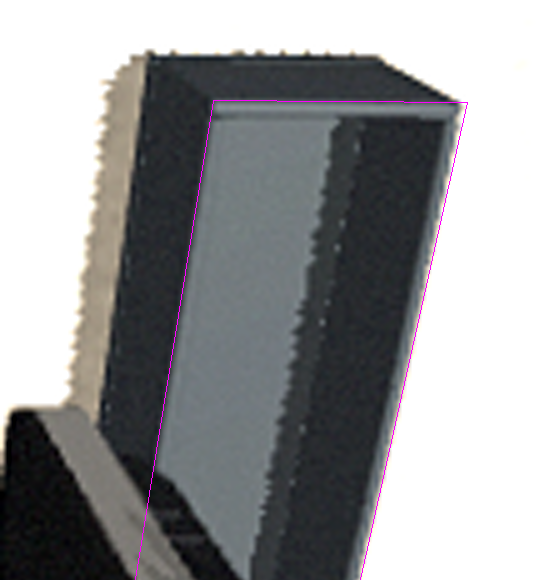

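View pics/r2.png

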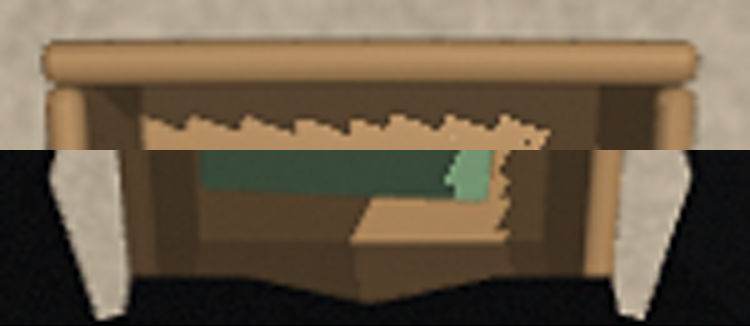

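Run:
```python
from h import *
z=np.load("q.npz"); cp={k:z[k] for k in z.files if k not in('im','pos','M')}; pos,M=z['pos'],z['M']
yaw0=np.arctan2(M[1,0],M[0,0]); print(np.degrees(yaw0))
def cor(v,zz):
    C=rect(0,0,v[2],0,.17,.06); c,s=np.cos(yaw0),np.sin(yaw0)
    l=np.c_[C[:,0]+v[0],C[:,1]+v[1]]; w=l@np.array([[c,s],[-s,c]]); return np.c_[w[:,0]+pos[0],w[:,1]+pos[1],np.full(4,zz)]
def f(v,zz):
    q=proj(cor(v,zz),cp) # order (+,+),(+,-),(-,-),(-,+); local y = left of x (world) = -tool y -> image left
    r=list(np.r_[q[0]-[188.0,97.4],q[1]-[319.2,97.4]])
    for i,j,p in((0,3,(205.8,335)),(1,2,(302.4,335))):
        t=(p[1]-q[i][1])/(q[j][1]-q[i][1]); r.append(q[i][0]+t*(q[j][0]-q[i][0])-p[0])
    return r
for zz in(.1926,.1936,.195):
    r=least_squares(f,[0,0,0],args=(zz,)); print(zz,r.x*[1000,1000,57.3],np.round(r.fun,2))
```

```text
20.767690676325174
0.1926 [-1.49517423 -0.191422    0.08598506] [-0.73  0.18  0.79 -0.08 -0.03 -0.05]
0.1936 [-1.50956588 -0.19218776  0.08590227] [-1.22  0.21  1.28 -0.05 -0.37  0.29]
0.195 [-1.52997082 -0.19325387  0.08578486] [-1.93  0.26  1.99 -0.01 -0.86  0.78]
```

Run:
```python
from h import *
go(.4736,-.1901,.178,-69.1);go(.4736,-.1901,.092,-69.1)
```

```text
go t [-3.087  5.607  0.025] r [-0.003  0.016 -0.023]
go t [-3.082  5.608  2.892] r [-0.003  0.016 -0.023]
```

Call:
servo_tool([
  {"tx": -0.1, "ty": 0.2, "tz": 0, "rx": 0, "ry": 0, "rz": 0, "gripper": 0.4},
  {"tx": -0.4, "ty": 0.7, "tz": 0, "rx": 0, "ry": 0, "rz": 0, "gripper": 0.4},
  {"tx": -0.8, "ty": 1.4, "tz": 0, "rx": 0, "ry": 0, "rz": 0, "gripper": 0.4},
  {"tx": -1.2, "ty": 2.2, "tz": 0, "rx": 0, "ry": 0, "rz": 0, "gripper": 0.4},
  {"tx": -1.7, "ty": 3.0, "tz": 0, "rx": 0, "ry": 0, "rz": 0, "gripper": 0.4},
  {"tx": -2.1, "ty": 3.8, "tz": 0, "rx": 0, "ry": 0, "rz": 0, "gripper": 0.4},
  {"tx": -2.5, "ty": 4.5, "tz": 0, "rx": 0, "ry": 0, "rz": 0, "gripper": 0.4},
  {"tx": -2.8, "ty": 5.0, "tz": 0, "rx": 0, "ry": 0, "rz": -0.02, "gripper": 0.4},
  {"tx": -3.0, "ty": 5.4, "tz": 0.2, "rx": 0, "ry": 0, "rz": -0.02, "gripper": 0.4},
  {"tx": -3.08, "ty": 5.6, "tz": 0.6, "rx": 0, "ry": 0, "rz": -0.02, "gripper": 0.4},
  {"tx": -3.08, "ty": 5.61, "tz": 1.1, "rx": 0, "ry": 0, "rz": -0.02, "gripper": 0.4},
  {"tx": -3.08, "ty": 5.61, "tz": 1.6, "rx": 0, "ry": 0, "rz": -0.02, "gripper": 0.4},
  {"tx": -3.08, "ty": 5.61, "tz": 2.1, "rx": 0, "ry": 0, "rz": -0.02, "gripper": 0.4},
  {"tx": -3.08, "ty": 5.61, "tz": 2.5, "rx": 0, "ry": 0, "rz": -0.02, "gripper": 0.4},
  {"tx": -3.08, "ty": 5.61, "tz": 2.8, "rx": 0, "ry": 0, "rz": -0.02, "gripper": 0.4},
  {"tx": -3.08, "ty": 5.61, "tz": 2.89, "rx": 0, "ry": 0, "rz": -0.02, "gripper": 0.4},
  {"tx": -3.08, "ty": 5.61, "tz": 2.89, "rx": 0, "ry": 0, "rz": -0.02, "gripper": 0.4},
  {"tx": -3.08, "ty": 5.61, "tz": 2.89, "rx": 0, "ry": 0, "rz": -0.02, "gripper": 0.4},
])

```text
time: 22.0
position: [0.4745, -0.1903, 0.0931]
eef_rot: [0.0, 0.983, 0.181, 0.0]
contact_force: [1.0, -0.1, -4.1]
grip_width: 0.681
```

Run:
```python
from h import *
o,M=pose(); print(o['time'],o['position'],o['grip_width'],o['contact_force'])
a=read_camera("scene"); b=read_camera("side")
cv2.imwrite("pics/s.png",np.hstack([cv2.resize(a[140:240,140:230],None,fx=4.4,fy=4.4,interpolation=cv2.INTER_CUBIC),cv2.resize(b[200:300,190:280],None,fx=4.4,fy=4.4,interpolation=cv2.INTER_CUBIC)]))
go(.4736,-.1901,.071,-69.1)
```

```text
22.0 [ 0.47445766 -0.19031092  0.09313584] 0.6812249243449398 [ 1.00429792 -0.08583966 -4.11671957]
go t [-0.033 -0.018  0.75 ] r [ 0.005 -0.007 -0.004]
```

View pics/s.png

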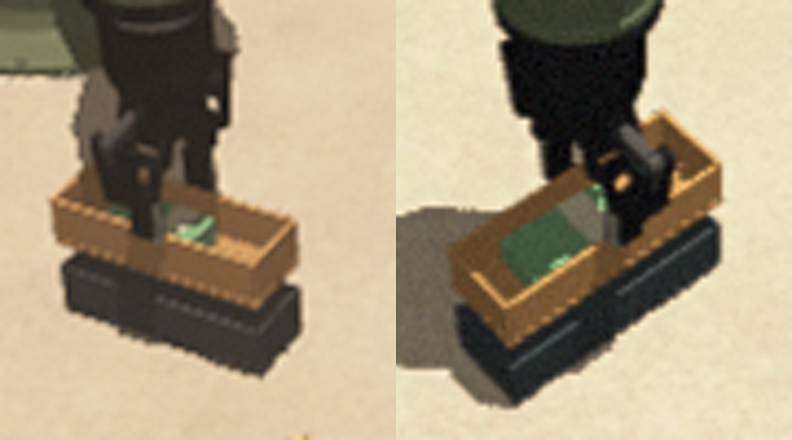

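Beige hangs aligned above grey in both views. I lower it to just above the rim, then in small steps.

Call:
servo_tool([
  {"tx": -0.03, "ty": -0.02, "tz": 0.1, "rx": 0, "ry": 0, "rz": 0, "gripper": 0.4},
  {"tx": -0.03, "ty": -0.02, "tz": 0.2, "rx": 0, "ry": 0, "rz": 0, "gripper": 0.4},
  {"tx": -0.03, "ty": -0.02, "tz": 0.3, "rx": 0, "ry": 0, "rz": 0, "gripper": 0.4},
  {"tx": -0.03, "ty": -0.02, "tz": 0.4, "rx": 0, "ry": 0, "rz": 0, "gripper": 0.4},
  {"tx": -0.03, "ty": -0.02, "tz": 0.48, "rx": 0, "ry": 0, "rz": 0, "gripper": 0.4},
  {"tx": -0.03, "ty": -0.02, "tz": 0.54, "rx": 0, "ry": 0, "rz": 0, "gripper": 0.4},
  {"tx": -0.03, "ty": -0.02, "tz": 0.59, "rx": 0, "ry": 0, "rz": 0, "gripper": 0.4},
  {"tx": -0.03, "ty": -0.02, "tz": 0.63, "rx": 0, "ry": 0, "rz": 0, "gripper": 0.4},
  {"tx": -0.03, "ty": -0.02, "tz": 0.65, "rx": 0, "ry": 0, "rz": 0, "gripper": 0.4},
  {"tx": -0.03, "ty": -0.02, "tz": 0.65, "rx": 0, "ry": 0, "rz": 0, "gripper": 0.4},
])

```text
time: 22.93
position: [0.4733, -0.1898, 0.0733]
eef_rot: [-0.0, 0.983, 0.181, -0.0]
contact_force: [0.1, 0.6, -3.1]
grip_width: 0.685
```

It is 3 mm below the not-nested height with no contact, so the foot has entered the mouth. Going on down.

Call:
servo_tool([
  {"tx": 0, "ty": 0, "tz": 0.03, "rx": 0, "ry": 0, "rz": 0, "gripper": 0.4},
  {"tx": 0, "ty": 0, "tz": 0.06, "rx": 0, "ry": 0, "rz": 0, "gripper": 0.4},
  {"tx": 0, "ty": 0, "tz": 0.08, "rx": 0, "ry": 0, "rz": 0, "gripper": 0.4},
  {"tx": 0, "ty": 0, "tz": 0.1, "rx": 0, "ry": 0, "rz": 0, "gripper": 0.4},
  {"tx": 0, "ty": 0, "tz": 0.1, "rx": 0, "ry": 0, "rz": 0, "gripper": 0.4},
  {"tx": 0, "ty": 0, "tz": 0.1, "rx": 0, "ry": 0, "rz": 0, "gripper": 0.4},
])

```text
time: 23.43
position: [0.4735, -0.1899, 0.071]
eef_rot: [0.0, 0.983, 0.181, 0.0]
contact_force: [-3.3, 0.6, 13.0]
grip_width: 0.681
```

Seated at TCP z = 0.071, as for a nested tray, with 13 N. Releasing and rising.

Call:
servo_tool([
  {"tx": 0, "ty": 0, "tz": 0.05, "rx": 0, "ry": 0, "rz": 0, "gripper": 0.72},
  {"tx": 0, "ty": 0, "tz": 0.05, "rx": 0, "ry": 0, "rz": 0, "gripper": 0.8},
  {"tx": 0, "ty": 0, "tz": 0.05, "rx": 0, "ry": 0, "rz": 0, "gripper": 1},
  {"tx": 0, "ty": 0, "tz": 0.05, "rx": 0, "ry": 0, "rz": 0, "gripper": 1},
  {"tx": 0, "ty": 0, "tz": 0.05, "rx": 0, "ry": 0, "rz": 0, "gripper": 1},
  {"tx": 0, "ty": 0, "tz": -0.2, "rx": 0, "ry": 0, "rz": 0, "gripper": 1},
  {"tx": 0, "ty": 0, "tz": -0.8, "rx": 0, "ry": 0, "rz": 0, "gripper": 1},
  {"tx": 0, "ty": 0, "tz": -1.8, "rx": 0, "ry": 0, "rz": 0, "gripper": 1},
  {"tx": 0, "ty": 0, "tz": -3.0, "rx": 0, "ry": 0, "rz": 0, "gripper": 1},
  {"tx": 0, "ty": 0, "tz": -4.0, "rx": 0, "ry": 0, "rz": 0, "gripper": 1},
  {"tx": 0, "ty": 0, "tz": -4.6, "rx": 0, "ry": 0, "rz": 0, "gripper": 1},
  {"tx": 0, "ty": 0, "tz": -5.0, "rx": 0, "ry": 0, "rz": 0, "gripper": 1},
  {"tx": 0, "ty": 0, "tz": -5.0, "rx": 0, "ry": 0, "rz": 0, "gripper": 1},
  {"tx": 0, "ty": 0, "tz": -5.0, "rx": 0, "ry": 0, "rz": 0, "gripper": 1},
])

```text
time: 24.6
position: [0.4735, -0.1898, 0.221]
eef_rot: [0.0, 0.983, 0.181, 0.001]
contact_force: [0.0, 0.8, 0.2]
grip_width: 1.002
```

Run:
```python
from h import *
o,M=pose(); print(o['time'],o['position'],o['grip_width'],o['contact_force'])
cp=camera_params("wrist"); im=read_camera("wrist"); a=read_camera("scene"); b=read_camera("side")
cv2.imwrite("pics/t_side.png",b)
def ov(im,cp):
    v=cv2.resize(im,None,fx=4,fy=4,interpolation=cv2.INTER_CUBIC)
    C=proj(rect(.4726,-.1905,np.radians(20.9),.085,.17,.06),cp); cv2.polylines(v,[np.round(C*4+1.5).astype(int)],True,(255,0,255),1); return v
w=ov(im,cp); s=ov(a,camera_params("scene")); d=ov(b,camera_params("side"))
cv2.imwrite("pics/t.png",np.hstack([cv2.resize(w[300:1100,800:1240],(264,480)),s[580:1060,560:900][:, :260+0],d[760:1240,770:1130][:, :260]]))
cv2.imwrite("pics/t2.png",np.hstack([s[640:940,560:900],d[820:1120,760:1130]]))
```

```text
24.6 [ 0.47346398 -0.18980775  0.22098549] 1.0021688639305566 [0.03528686 0.77451585 0.22270083]
```

View pics/t2.png

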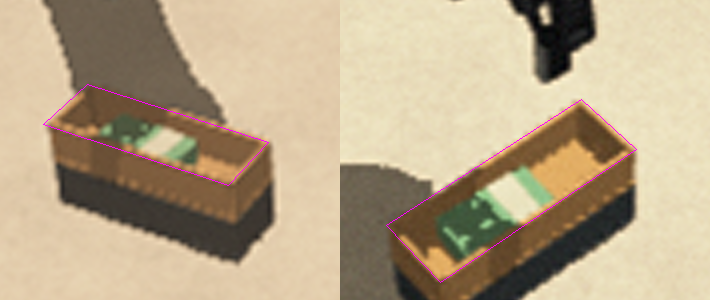

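View pics/t.png

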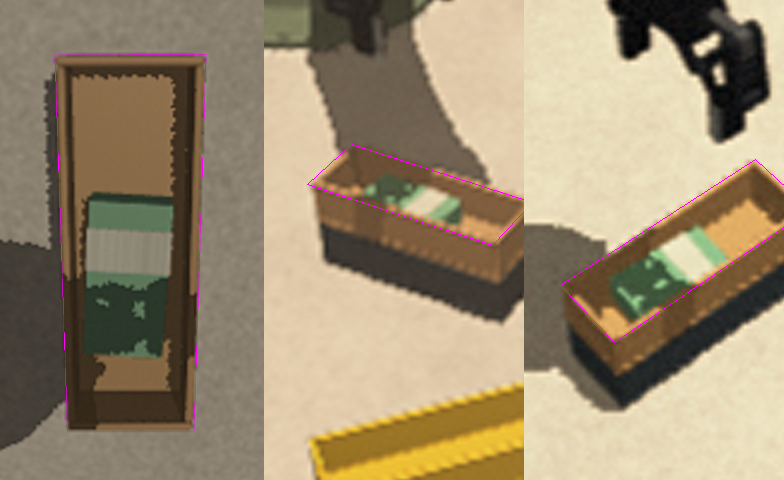

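View pics/t_side.png

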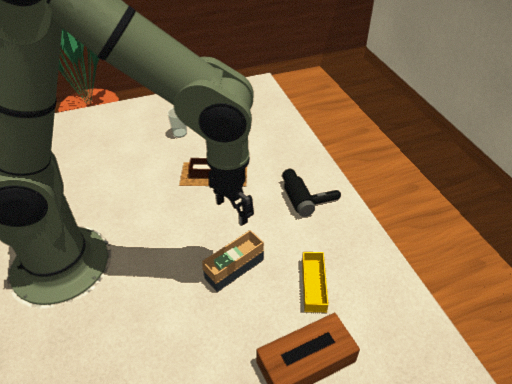

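Beige's rim matches the nested height (85 mm) in all three views, with no gap at the seam (side 233,258). Brown is on the mat (side 205,170), and nothing else has moved. Handing in.

```bash
python3 -c "
from bench import *
print(hand_in())"
```

```text
the job is handed in; nothing more can be done
None
```

The job is handed in, finished at about 24.6 s of the 66 s allowed; it reports no verdict, so success is judged only from my own checks.

**What I did**
- I lifted the beige tray off by itself and set it aside on the empty counter. The brown tray stayed nested on the grey one.
- I stood the brown tray in the middle of the cork mat, along its length.
- I put the beige tray back on the grey one and let go.

**Last checks**
- **Beige on grey:** Beige seated at 0.071 m tool height with about 13 N, matching a fully nested tray. Its rim fits the nested outline in all three views to about 1 pixel (1–2 mm), with no gap at the seam.
- **Brown on mat:** It lay inside its predicted outline, centred and aligned, and touched down at about 20 N.
- **Contents:** After the final release the soap carton showed in the beige tray. The comb case was seen in the brown tray after its release on the mat; the last picture was too small to re-check it.
- **The rest:** Grey, the bystanders and the yellow look-alike showed no movement in the pictures. The gripper ended open, 15 cm clear of the trays.

**Hitches and disagreements**
- My first move call was refused because its rows lacked some keys. It moved nothing and cost no arm time.
- The wrist camera put the held beige tray about 1.5 mm back along its length, while the arm positions suggested 0.7 mm. I aimed between the two, and the foot entered without touching.

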